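# Sort the fired cups by the sample and crate the strays

### The arm

A 6-joint arm with a two-finger parallel gripper is mounted at the origin on the work surface. World frame = base frame: x ahead of the robot, y to its left, z up, the work surface at z = 0. Lengths are in m, angles in rad, forces in N, time in s.
With the tool pointing down it reaches from about 0.375 to 0.9 m from the base axis. Payload 3.1 kg.
Tool frame: the origin (TCP) lies midway between the tips of the shut fingers; the grasp point (between the pads) lies 19 mm behind it (manip.pinch_z is the distance from the TCP to the grasp point, in m); z points along the fingers, y is the line along which they close (so a half turn about z gives the same grasp; the last joint's range is limited). The gripper opens to 85 mm and grips with 20 to 120 N. Pads are 22 mm wide; open, the fingers measure 114 mm over their backs; the gripper's body (76 mm by 85 mm) begins 54 mm behind the grasp point. The pads swing forward as they close: fully open they stand 13 mm farther back than shut.
Start: joints at [-1.3, 0.527, 1.433, -0, 1.181, -0.178], TCP at [0.271, -0.563, 0.231] pointing down, gripper open.
Joint ranges: [-3.08, 3.08], [-0.75, 2.2], [0.22, 2.44], [-1.43, 4.57], [0, 2.65], [-2.85, 2.85]. Speed limits (rad/s): [2.79, 2.79, 3.14, 3.14, 3.14, 3.14].

### API

Orientations are given as a unit quaternion [x, y, z, w].
In Python, from station import manip, viewer, ticket gives the robot as it stands.
- The arm moves only by the shell command python3 -m creep 'ROWS' [FORCE]. ROWS is JSON, a list of rows, each an object with "slide": the shift along the tool's x, y, z in cm, a list of three; "angular": the turn, a rotation vector about the tool's x, y, z in rad, a list of three; "claw": the opening, from -1 (shut) to 1 (fully open). A call has 1 to 10 rows; each row shifts and turns the commanded pose from where the row before left it, along the tool's axes as they then stand; what a row does not reach is not made up. A row lasts 1/12 s, in which the tool goes at most 41.7 mm and 7.16 degrees, less where a joint would pass 70% of its speed; a pose out of reach is approached as far as the arm can. A call with a gripper value outside its range is refused whole. The fingers move at their own pace and stop on an object; FORCE is the grip in N (left out, the last holds). Time passes only in rows, so rows that do not move let the fingers close. It gives the time, the measured TCP pose, the force, the opening and the grip force at its end, in the units of the state.
- manip.sense(): the state, without advancing time (a new reading comes with each control period).
- viewer.snapshot(name): name is "side" or "top"; returns the picture (400x640x3 uint8, blue, green, red); there is no depth.
- viewer.calibration(name): a dict with "fov_y" (degrees; the focal length in pixels is half the picture's height over the tangent of half this angle, whatever the lens; pixels are square), "cx", "cy" (the principal point, pixels), "T" (4x4, takes a point from camera to world coordinates). Camera axes: x right, y up, looking along -z (the intrinsics and any distortion apply to the point x, -y, -z); pixel columns grow to the right and rows downward; lengths in m; the calibration is good to about 2 mm. A picture is of the moment at which its call begins. calibration takes no time and is no camera call.
- ticket.sign_off(): hands the job in; it is judged then, once.
The state is a dict: "t": time; "q": joint angles; "qd": joint speeds; "tau": joint torques, N m; "tcp_pos": TCP position; "tool_rot": TCP orientation; "force": force on the tool from outside, world axes, zero at the start; "ft_torque": the same for the moment, N m; "finger_gap": opening from 0.0 (shut) to 1.0 (fully open); "gripper_force": force on a finger pad.
Only numpy, scipy, OpenCV 4.12 (cv2) and the standard library are available. Lean on these libraries where they do the work, as an engineer would, in place of code of your own. Each camera call takes 0.05 s, during which the arm holds its last target. There are 200 camera calls.

### The job

Sort the fired cups on the kiln shelf by the sample cup that stands on the round turntable: take the cover right off the crate, stand every cup of the sample's shape on the ware board, rim down as they are, and drop every cup of the other shape into the crate. Then put the cover back squarely so that it closes the crate. Leave both sample cups, the bowl and the trimming tool alone.

Things in the scene. Friction and masses are not known exactly. Their poses are not given: they have to be found in the camera images.
- tall_a: tall fired clay cup standing rim down, 90 mm high, round, 60 mm diameter at the bottom (rim) tapering to 54 mm at the top (foot), 0.2 kg; handle it as a solid piece. Origin: centre of its lower end, z axis up. May be absent
- tall_b: tall fired clay cup standing rim down, 90 mm high, round, 60 mm diameter at the bottom (rim) tapering to 54 mm at the top (foot), 0.2 kg; handle it as a solid piece. Origin: centre of its lower end, z axis up. May be absent
- tall_c: tall fired clay cup standing rim down, 90 mm high, round, 60 mm diameter at the bottom (rim) tapering to 54 mm at the top (foot), 0.2 kg; handle it as a solid piece. Origin: centre of its lower end, z axis up. May be absent
- squat_a: squat fired clay cup standing rim down, 50 mm high, round, 66 mm diameter at the bottom (rim) tapering to 58 mm at the top (foot), 0.15 kg; handle it as a solid piece. Origin: centre of its lower end, z axis up. May be absent
- squat_b: squat fired clay cup standing rim down, 50 mm high, round, 66 mm diameter at the bottom (rim) tapering to 58 mm at the top (foot), 0.15 kg; handle it as a solid piece. Origin: centre of its lower end, z axis up. May be absent
- squat_c: squat fired clay cup standing rim down, 50 mm high, round, 66 mm diameter at the bottom (rim) tapering to 58 mm at the top (foot), 0.15 kg; handle it as a solid piece. Origin: centre of its lower end, z axis up. May be absent
- sample_tall: sample cup of the tall shape (as the tall cups), standing rim down on the turntable or on the brick. Origin: centre of its lower end
- sample_squat: sample cup of the squat shape (as the squat cups), standing rim down on the turntable or on the brick. Origin: centre of its lower end
- turntable: potter's banding wheel: round aluminium disc of 160 mm diameter on a foot, top 40 mm above the bench, fixed. The sample that stands on it is the one that counts. Origin: centre of its underside on the bench
- brick: plain pale half firebrick, 115 x 115 x 40 mm high, fixed; carries the sample that does not count. Origin: centre of its underside
- kiln_shelf: pale kiln shelf, flat slab 200 (x) x 310 (y) x 10 mm thick on the bench, fixed, on which the cups stand at the start in two rows. Origin: centre of its underside
- ware_board: bare wooden board 320 (its x) x 150 (its y) x 12 mm thick lying on the bench, fixed. Origin: centre of its underside; top 12 mm above
- crate: slatted wooden crate, outside 250 (its x) x 180 (its y) x 140 mm high, walls and floor 10 mm thick, open at the top under its cover, fixed. Origin: centre of its underside; rim 140 mm above
- cover: loose plywood cover of the crate, 270 (its x) x 200 (its y) x 10 mm, 0.28 kg, with an upright dark wooden grip bar in the middle: 100 mm long along its x, 22 mm thick across (its y), from 10 to 50 mm above the cover's underside. Origin: centre of its underside
- slip_bowl: white bowl, 110 mm across, 50 mm high, on the bench to one side; not part of the job. Origin: centre of its underside
- trim_tool: trimming tool, 170 mm long with a wooden handle 14 mm thick, lying on the bench to one side; not part of the job. Origin: middle of the handle's underside

How it is judged:
By the outcome, as a careful person would: the job done as asked, in the order asked, and still so for the second after the job is handed in, with the robot touching nothing.
Of tall_a, tall_b, tall_c, squat_a, squat_b, squat_c only 4 to 6 are there at a start; the rules pass over those that are not, and their reading is None.
At some moment in a run one of squat_a, squat_b, squat_c may be knocked a few centimetres aside while the robot is not near it.
It also fails if it takes over 210 s, if anything falls off the work surface, if the arm or the gripper's body presses on something with over 40 N, if the wrist force passes 120 N, or if a joint passes its speed limit or range.

## Working session

There is one attempt and no reset: what is moved stays moved. The work goes in short steps, Python scripts to look and compute and a shell command to move; the robot and the scene stay as the last step left them, time stands still between calls to the robot, and variables do not carry over. Pictures are saved under pics/ and viewed, at most 14 in all, crops included, and the job is handed in when it is done.

```bash
ls; mkdir -p pics
python3 - <<'E'
from station import manip, viewer
import cv2
for n in("top","side"):
    cv2.imwrite(f"pics/{n}0.png",viewer.snapshot(n)); c=viewer.calibration(n); print(c)
s=manip.sense();print(s, manip.pinch_z)
E
```

```text
pics
{'fov_y': 50.8574046072469, 'cx': 318.17688042633625, 'cy': 197.39312314684727, 'T': array([[ 0.01308214,  0.99450883, -0.10383178,  0.44423307],
       [-0.99989191,  0.01231421, -0.00803356, -0.01442822],
       [-0.00671084,  0.10392565,  0.99456243,  1.65796971],
       [ 0.        ,  0.        ,  0.        ,  1.        ]])}
{'fov_y': 45.746882350732534, 'cx': 317.5419832655905, 'cy': 201.72054189055356, 'T': array([[-0.71640354,  0.36280734, -0.59593356, -0.30658262],
       [-0.69766154, -0.37970232,  0.6075315 ,  0.90488698],
       [-0.00586047,  0.85099764,  0.52513682,  0.87581088],
       [ 0.        ,  0.        ,  0.        ,  1.        ]])}
{'t': 0.1, 'q': array([-1.30047259e+00,  5.28400273e-01,  1.43378572e+00,  2.81777786e-06,
        1.18137493e+00, -1.78495679e-01]), 'qd': array([-0.00050924, -0.00200774, -0.00205272,  0.00062255,  0.00030793,
       -0.00017392]), 'tau': array([-1.21362250e-04, -4.43304598e+01, -1.78586090e+01, -2.50733119e-04,
        3.85894353e-03, -1.41265201e-05]), 'tcp_pos': array([ 0.27104418, -0.56245644,  0.23041115]), 'tool_rot': array([ 9.74925282e-01,  2.22530281e-01, -4.38682129e-05, -9.83157345e-04]), 'force': array([-0.49343276, -0.75687501,  0.65266833]), 'ft_torque': array([-0.01349532,  0.02164486, -0.03884811]), 'gripper_force': 0.0, 'finger_gap': 0.9987468777055688} 0.0187
```

View pics/top0.png

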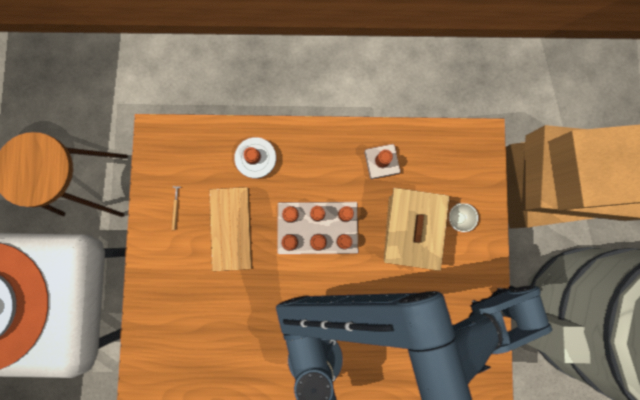

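View pics/side0.png

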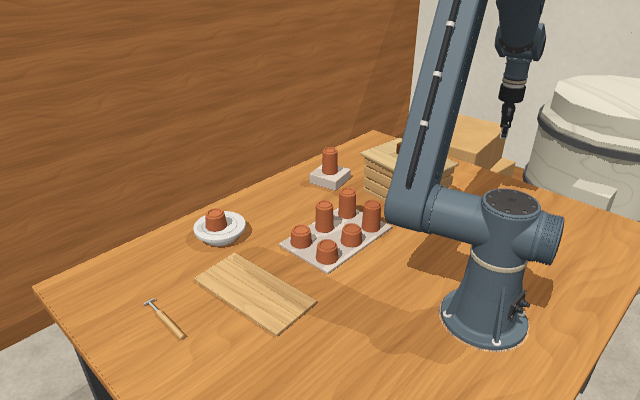

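The turntable at (255,157) in the top view carries a squat sample, so squat cups go to the board and tall ones to the crate. There are 6 cups on the shelf: the side view shows squats at (301,237), (327,250), (351,235) and talls at (325,215), (347,203), (372,215).

```bash
cat > h.py <<'E'
import numpy as np, cv2
from station import manip, viewer
def K(n):
    c=viewer.calibration(n); return c, 200/np.tan(np.radians(c["fov_y"]/2))
def world(n,u,v,z):
    c,f=K(n); T=c["T"]; d=T[:3,:3]@np.array([(u-c["cx"])/f,-(v-c["cy"])/f,-1])
    o=T[:3,3]; return o+d*(z-o[2])/d[2]
def pix(n,p):
    c,f=K(n); T=c["T"]; q=T[:3,:3].T@(np.array(p)-T[:3,3]); return np.array([c["cx"]+f*q[0]/-q[2], c["cy"]+f*q[1]/q[2]])
def crop(n,name,x0,y0,w,h,k):
    im=viewer.snapshot(n); c=cv2.resize(im[y0:y0+h,x0:x0+w],None,fx=k,fy=k,interpolation=cv2.INTER_CUBIC); 
    for x in range((x0+9)//10*10,x0+w,10): cv2.line(c,(int((x-x0+.5)*k),0),(int((x-x0+.5)*k),4 if x%50 else 14),(255,0,0),1)
    for y in range((y0+9)//10*10,y0+h,10): cv2.line(c,(0,int((y-y0+.5)*k)),(4 if y%50 else 14,int((y-y0+.5)*k)),(255,0,0),1)
    cv2.imwrite("pics/"+name,c); return im
def cups(im,x0,y0,x1,y1,show=True):
    hsv=cv2.cvtColor(im,cv2.COLOR_BGR2HSV); m=((hsv[...,0]<10)|(hsv[...,0]>172))&(hsv[...,1]>110)
    m=m.astype(np.uint8); k=np.zeros_like(m); k[y0:y1,x0:x1]=1; 
    n,l,s,c=cv2.connectedComponentsWithStats(m*k)
    return [(s[i].tolist(),c[i].round(1).tolist()) for i in range(1,n) if s[i][4]>25]
def st():
    s=manip.sense(); from scipy.spatial.transform import Rotation as R
    print(round(s["t"],2),s["tcp_pos"].round(4),R.from_quat(s["tool_rot"]).as_matrix().round(3).tolist(),s["force"].round(1),round(s["finger_gap"],3),round(s["gripper_force"],1))
E
python3 - <<'E'
from h import *
im=crop("top","top1.png",200,180,250,100,3.2)
for r in cups(im,200,120,480,280): print(r)
st()
E
```

```text
([244, 148, 16, 16, 194], [251.5, 155.0])
([376, 150, 17, 17, 212], [383.8, 158.0])
([282, 206, 16, 16, 194], [289.9, 213.9])
([310, 206, 15, 15, 169], [317.1, 213.1])
([338, 206, 16, 15, 178], [345.6, 213.2])
([282, 235, 16, 15, 195], [289.3, 241.9])
([310, 234, 16, 16, 201], [317.8, 241.7])
([337, 234, 15, 15, 174], [344.0, 241.2])
0.15 [ 0.271  -0.5625  0.2305] [[0.901, 0.434, -0.0], [0.434, -0.901, 0.002], [0.0, -0.002, -1.0]] [-0.3 -0.1 -0.1] 0.995 0.0
```

View pics/top1.png

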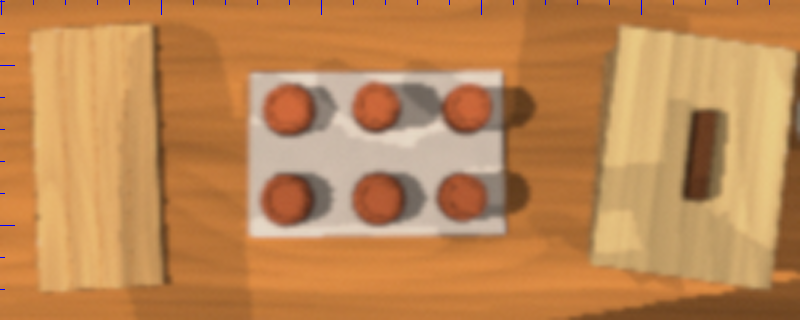

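```bash
cat >> h.py <<'E'
def fitcup(n,cx,cy,h,rb,rt,z0):
    p=world(n,cx,cy,z0+h*.6)[:2]
    t=np.linspace(0,2*np.pi,60)
    for _ in range(6):
        pts=[pix(n,(p[0]+r*np.cos(a),p[1]+r*np.sin(a),z)) for r,z in((rb,z0),(rt,z0+h)) for a in t]
        hull=cv2.convexHull(np.array(pts,np.float32)); M=cv2.moments(hull); e=np.array([cx-M["m10"]/M["m00"],cy-M["m01"]/M["m00"]])
        p=p+world(n,cx+e[0],cy+e[1],z0+h*.6)[:2]*0+ (world(n,cx+e[0],cy+e[1],z0+h)-world(n,cx,cy,z0+h))[:2]
    return p, M["m00"]
TALL=(.09,.03,.027); SQ=(.05,.033,.029)
E
python3 - <<'E'
from h import *
for c,k in(((289.9,213.9),SQ),((289.3,241.9),SQ),((317.8,241.7),SQ),((317.1,213.1),TALL),((345.6,213.2),TALL),((344,241.2),TALL)):
    p,a=fitcup("top",*c,*k,.01); print(p.round(4),round(a),pix("side",(*p,.01+k[0])).round(1))
for z,nm,L in((.012,"board",[(31,30),(152,25),(163,284),(40,290)]),(.15,"cover",[(620,26),(797,47),(770,289),(591,264)]),(.19,"bar",[(694,111),(717,111),(706,200),(684,200)]),(.01,"shelf",[(249,72),(502,70),(505,236),(249,236)])):
    P=np.array([world("top",199.5+x/3.2,179.5+y/3.2,z)[:2] for x,y in L]); d=(P[3]+P[2]-P[0]-P[1])/2; e=(P[1]+P[2]-P[0]-P[3])/2
    print(nm,P.mean(0).round(4),np.linalg.norm(d).round(4),np.linalg.norm(e).round(4),"long ang",np.degrees(np.arctan2(d[1],d[0])).round(1),"short",np.degrees(np.arctan2(e[1],e[0])).round(1))
im=crop("side","side1.png",270,130,200,150,4)
for r in cups(im,190,140,400,280): print(r)
E
```

```text
[0.5494 0.1085] 226 [299.9 228.8]
[0.4406 0.109 ] 227 [326.2 244. ]
[ 0.4428 -0.0019] 226 [351.  227.7]
[0.5521 0.002 ] 199 [323.8 203.6]Traceback (most recent call last):
  File "<stdin>", line 3, in <module>
  File "h.py", line 27, in fitcup
    pts=[pix(n,(p[0]+r*np.cos(a),p[1]+r*np.sin(a),z)) for r,z in((rb,z0),(rt,z0+h)) for a in t]
         ~~~^^^^^^^^^^^^^^^^^^^^^^^^^^^^^^^^^^^^^^^^^
  File "h.py", line 9, in pix
    c,f=K(n); T=c["T"]; q=T[:3,:3].T@(np.array(p)-T[:3,3]); return np.array([c["cx"]+f*q[0]/-q[2], c["cy"]+f*q[1]/q[2]])
        ~^^^
  File "h.py", line 4, in K
    c=viewer.calibration(n); return c, 200/np.tan(np.radians(c["fov_y"]/2))
ValueError: time passes only in moves, steps and waits
```

```bash
sed -i 's/^def K(n):/import functools\n@functools.cache\ndef K(n):/' h.py
cat > m.py <<'E'
from h import *
for c,k in(((289.9,213.9),SQ),((289.3,241.9),SQ),((317.8,241.7),SQ),((317.1,213.1),TALL),((345.6,213.2),TALL),((344,241.2),TALL)):
    p,a=fitcup("top",*c,*k,.01); print(p.round(4),round(a),pix("side",(*p,.01+k[0])).round(1))
for z,nm,L in((.012,"board",[(31,30),(152,25),(163,284),(40,290)]),(.15,"cover",[(620,26),(797,47),(770,289),(591,264)]),(.19,"bar",[(694,111),(717,111),(706,200),(684,200)]),(.01,"shelf",[(249,72),(502,70),(505,236),(249,236)])):
    P=np.array([world("top",199.5+x/3.2,179.5+y/3.2,z)[:2] for x,y in L]); d=(P[3]+P[2]-P[0]-P[1])/2; e=(P[1]+P[2]-P[0]-P[3])/2
    print(nm,P.mean(0).round(4),np.linalg.norm(d).round(4),np.linalg.norm(e).round(4),"long ang",np.degrees(np.arctan2(d[1],d[0])).round(1),"short",np.degrees(np.arctan2(e[1],e[0])).round(1))
im=crop("side","side1.png",270,130,200,150,4)
for r in cups(im,190,140,400,280): print(r)
E
python3 m.py
```

```text
[0.5494 0.1085] 226 [299.9 228.8]
[0.4406 0.109 ] 227 [326.2 244. ]
[ 0.4428 -0.0019] 226 [351.  227.7]
[0.5521 0.002 ] 199 [323.8 203.6]
[ 0.5529 -0.1074] 207 [346.9 190.6]
[ 0.446  -0.1023] 199 [371.8 203.2]
board [0.4906 0.3434] 0.3169 0.1493 long ang -175.8 short -86.7
cover [ 0.4959 -0.355 ] 0.2699 0.1994 long ang 172.7 short -96.6
bar [ 0.4947 -0.3522] 0.0975 0.0244 long ang 172.6 short -89.3
shelf [0.4986 0.0017] 0.2012 0.311 long ang -178.7 short -89.0
([330, 153, 8, 22, 80], [333.9, 163.2])
([322, 158, 5, 16, 29], [323.5, 166.2])
([345, 192, 11, 27, 106], [352.3, 206.5])
([339, 197, 7, 16, 35], [340.8, 203.2])
([372, 204, 9, 28, 111], [376.7, 219.0])
([322, 207, 12, 26, 129], [328.5, 218.3])
([217, 214, 10, 17, 68], [221.8, 222.9])
([352, 231, 10, 16, 48], [358.5, 239.3])
([303, 233, 9, 15, 64], [307.9, 240.1])
([325, 248, 13, 16, 77], [332.9, 256.1])
```

View pics/side1.png

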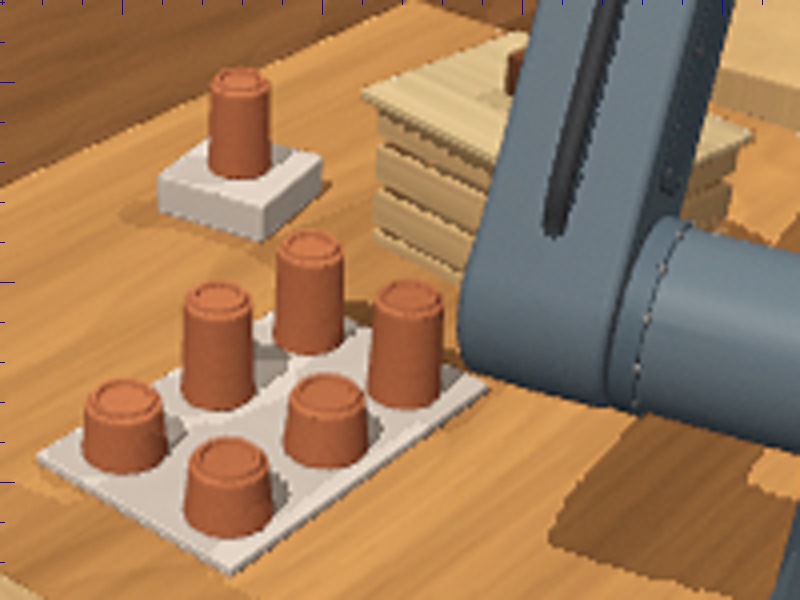

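The side crop shows tall tops at crop (218,297), (310,243), (408,297) and squat tops at (125,400), (228,460), (326,392). These match the projected top-view fits to within a pixel. The cover lies at about (0.495,-0.353), yaw −7.4°, and the cover, bar, shelf and board measure their stated sizes.

```bash
cat > go.py <<'E'
import sys; from h import *
from scipy.spatial.transform import Rotation as R
def go(x,y,z,yaw=None):
    s=manip.sense(); M=R.from_quat(s["tool_rot"]).as_matrix(); d=M.T@(np.array([x,y,z])-s["tcp_pos"])*100
    print("slide cm",d.round(2),"dist",np.linalg.norm(d).round(1),"yaw y",np.degrees(np.arctan2(M[1,1],M[0,1])).round(1))
if __name__=="__main__": st(); go(*map(float,sys.argv[1:4]))
E
python3 -m creep '[{"slide":[0,0,-1],"angular":[0,0,0.115],"claw":1},{"slide":[0,0,-1],"angular":[0,0,0.115],"claw":1},{"slide":[0,0,-1],"angular":[0,0,0.115],"claw":1},{"slide":[0,0,-1],"angular":[0,0,0.115],"claw":1},{"slide":[0,0,0],"angular":[0,0,0.115],"claw":1},{"slide":[0,0,0],"angular":[0,0,0],"claw":1}]' 60
python3 go.py 0.495 -0.353 0.27
```

```text
t: 0.7
tcp_pos: [0.2713, -0.5633, 0.2719]
tool_rot: [0.998, -0.064, 0.0, 0.001]
force: [0.2, 0.1, 0.7]
finger_gap: 1.003
gripper_force: 0.0
0.7 [ 0.2713 -0.5633  0.2719] [[0.992, -0.128, 0.0], [-0.128, -0.992, -0.001], [0.001, 0.001, -1.0]] [0.2 0.1 0.7] 1.003 0.0
slide cm [ 19.5  -23.72   0.18] dist 30.7 yaw y -97.3
```

```bash
python3 -m creep '[{"slide":[1.95,-2.37,0],"angular":[0,0,0],"claw":1},{"slide":[1.95,-2.37,0],"angular":[0,0,0],"claw":1},{"slide":[1.95,-2.37,0],"angular":[0,0,0],"claw":1},{"slide":[1.95,-2.37,0],"angular":[0,0,0],"claw":1},{"slide":[1.95,-2.37,0],"angular":[0,0,0],"claw":1},{"slide":[1.95,-2.37,0],"angular":[0,0,0],"claw":1},{"slide":[1.95,-2.37,0],"angular":[0,0,0],"claw":1},{"slide":[1.95,-2.37,0],"angular":[0,0,0],"claw":1},{"slide":[1.95,-2.37,0],"angular":[0,0,0],"claw":1},{"slide":[1.95,-2.37,0],"angular":[0,0,0],"claw":1}]' >/dev/null
python3 -m creep '[{"slide":[0,0,0],"angular":[0,0,0],"claw":1},{"slide":[0,0,0],"angular":[0,0,0],"claw":1}]' >/dev/null
python3 - <<'E'
from go import *; st(); go(.495,-.353,.155)
crop("side","side2.png",340,60,200,150,4)
E
```

```text
1.7 [ 0.4951 -0.3509  0.2707] [[0.993, -0.12, -0.001], [-0.12, -0.993, 0.001], [-0.001, -0.001, -1.0]] [-0.4 -0.2  0.4] 0.998 0.0
slide cm [ 0.02  0.21 11.57] dist 11.6 yaw y -96.9
```

View pics/side2.png

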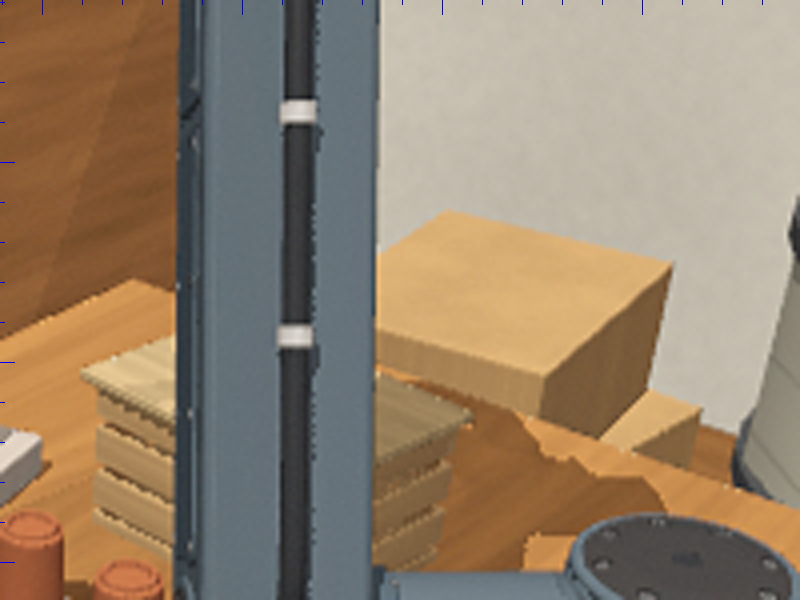

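The arm blocks the side view of the grip bar, and only the crate's ends show at crop (90,375) and (470,415). I'll descend and grip.

```bash
python3 -m creep '[{"slide":[0,0.2,2.8],"angular":[0,0,0],"claw":1},{"slide":[0,0,2.8],"angular":[0,0,0],"claw":1},{"slide":[0,0,2.8],"angular":[0,0,0],"claw":1},{"slide":[0,0,2],"angular":[0,0,0],"claw":1},{"slide":[0,0,0.8],"angular":[0,0,0],"claw":1},{"slide":[0,0,0],"angular":[0,0,0],"claw":1},{"slide":[0,0,0],"angular":[0,0,0],"claw":0},{"slide":[0,0,0],"angular":[0,0,0],"claw":-0.4},{"slide":[0,0,0],"angular":[0,0,0],"claw":-1},{"slide":[0,0,0],"angular":[0,0,0],"claw":-1}]' 60
python3 -m creep '[{"slide":[0,0,0],"angular":[0,0,0],"claw":-1},{"slide":[0,0,0],"angular":[0,0,0],"claw":-1},{"slide":[0,0,0],"angular":[0,0,0],"claw":-1},{"slide":[0,0,0],"angular":[0,0,0],"claw":-1},{"slide":[0,0,0],"angular":[0,0,0],"claw":-1},{"slide":[0,0,0],"angular":[0,0,0],"claw":-1}]' 60
python3 go.py .495 -.353 .26
```

```text
t: 2.58
tcp_pos: [0.4948, -0.3552, 0.1609]
tool_rot: [0.998, -0.063, 0.001, 0.001]
force: [-1.0, 0.3, 0.2]
finger_gap: 0.453
gripper_force: 0.0
t: 3.08
tcp_pos: [0.495, -0.3554, 0.1608]
tool_rot: [0.998, -0.063, 0.001, 0.001]
force: [-0.2, -0.4, 6.5]
finger_gap: 0.246
gripper_force: 60.4
3.08 [ 0.495  -0.3554  0.1608] [[0.992, -0.126, 0.002], [-0.126, -0.992, -0.003], [0.002, 0.002, -1.0]] [-0.2 -0.4  6.5] 0.246 60.4
slide cm [-0.   -0.22 -9.92] dist 9.9 yaw y -97.2
```

```bash
python3 -m creep '[{"slide":[0,0,-0.5],"angular":[0,0,0],"claw":-1},{"slide":[0,0,-1],"angular":[0,0,0],"claw":-1},{"slide":[0,0,-2],"angular":[0,0,0],"claw":-1},{"slide":[0,0,-2],"angular":[0,0,0],"claw":-1},{"slide":[0,0,-2],"angular":[0,0,0],"claw":-1},{"slide":[0,0,-1],"angular":[0,0,0],"claw":-1},{"slide":[0,0,0],"angular":[0,0,0],"claw":-1}]' 60
python3 - <<'E'
from go import *; go(.17,-.42,.25)
im=crop("top","top2.png",360,100,160,120,5)
E
```

```text
t: 3.67
tcp_pos: [0.4953, -0.3552, 0.247]
tool_rot: [0.998, -0.063, 0.002, 0.002]
force: [0.8, 0.9, -2.6]
finger_gap: 0.245
gripper_force: 59.3
slide cm [-31.46  10.51  -0.39] dist 33.2 yaw y -97.2
```

View pics/top2.png

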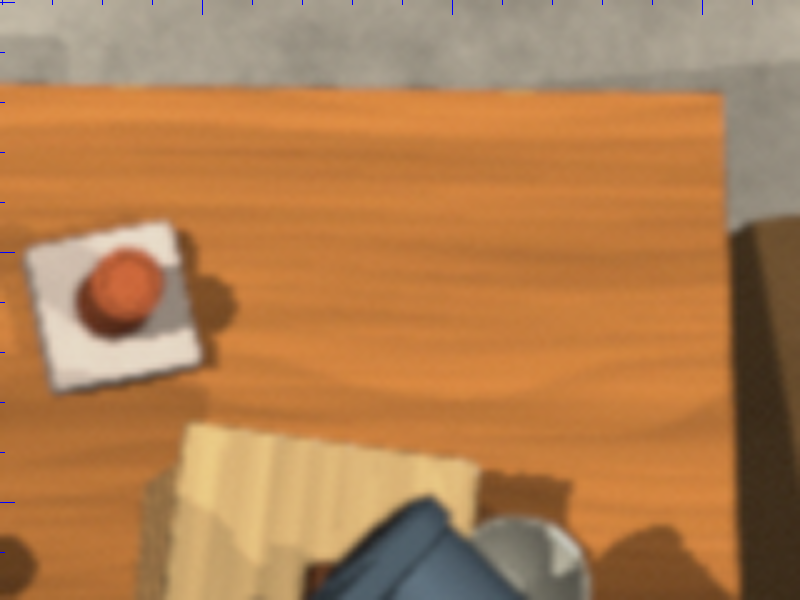

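The cover is lifted: its far corners are at crop (185,425) and (480,465), and its shadow falls clear of it. Now I'll carry it back toward the free bench area.

```bash
python3 -m creep '[{"slide":[-1.5,0.5,0],"angular":[0,0,0],"claw":-1},{"slide":[-3,1,0],"angular":[0,0,0],"claw":-1},{"slide":[-3,1,0],"angular":[0,0,0],"claw":-1},{"slide":[-3,1,0],"angular":[0,0,0],"claw":-1},{"slide":[-3,1,0],"angular":[0,0,0],"claw":-1},{"slide":[-3,1,0],"angular":[0,0,0],"claw":-1},{"slide":[-3,1,0],"angular":[0,0,0],"claw":-1},{"slide":[-3,1,0],"angular":[0,0,0],"claw":-1},{"slide":[-3,1,0],"angular":[0,0,0],"claw":-1},{"slide":[-3,1,0],"angular":[0,0,0],"claw":-1}]' 60 >/dev/null
python3 -m creep '[{"slide":[-2,0.7,0],"angular":[0,0,0],"claw":-1},{"slide":[-1,0.3,0],"angular":[0,0,0],"claw":-1},{"slide":[0,0,0],"angular":[0,0,0],"claw":-1},{"slide":[0,0,0],"angular":[0,0,0],"claw":-1}]' 60
python3 - <<'E'
from go import *; go(.17,-.42,.022)
cv2.imwrite("pics/top3.png",viewer.snapshot("top"))
E
```

```text
t: 4.88
tcp_pos: [0.1686, -0.4184, 0.2436]
tool_rot: [0.998, -0.064, 0.0, -0.001]
force: [0.4, 0.8, -1.8]
finger_gap: 0.243
gripper_force: 59.2
slide cm [ 0.15  0.19 22.16] dist 22.2 yaw y -97.3
```

View pics/top3.png

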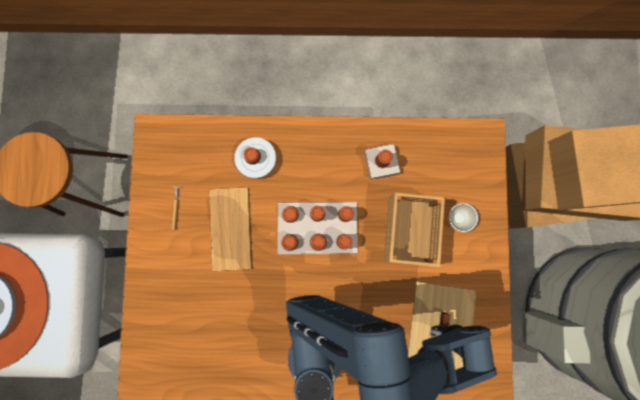

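The crate is open at about (392–445, 194–265), and the cover is held at (445,315) over free bench. Lowering it there.

```bash
python3 -m creep '[{"slide":[0,0,3],"angular":[0,0,0],"claw":-1},{"slide":[0,0,3],"angular":[0,0,0],"claw":-1},{"slide":[0,0,3],"angular":[0,0,0],"claw":-1},{"slide":[0,0,3],"angular":[0,0,0],"claw":-1},{"slide":[0,0,3],"angular":[0,0,0],"claw":-1},{"slide":[0,0,2],"angular":[0,0,0],"claw":-1},{"slide":[0,0,2],"angular":[0,0,0],"claw":-1},{"slide":[0,0,1.5],"angular":[0,0,0],"claw":-1},{"slide":[0,0,0.7],"angular":[0,0,0],"claw":-1},{"slide":[0,0,0.4],"angular":[0,0,0],"claw":-1}]' 60
python3 -m creep '[{"slide":[0,0,0.3],"angular":[0,0,0],"claw":-1},{"slide":[0,0,0],"angular":[0,0,0],"claw":-1},{"slide":[0,0,0],"angular":[0,0,0],"claw":-1}]' 60
python3 - <<'E'
from h import *
im=cv2.imread("pics/top3.png"); x0,y0,w,h,k=370,180,100,95,6
cv2.imwrite("pics/top3c.png",cv2.resize(im[y0:y0+h,x0:x0+w],None,fx=k,fy=k,interpolation=cv2.INTER_CUBIC))
E
```

```text
t: 5.77
tcp_pos: [0.1696, -0.4185, 0.0272]
tool_rot: [0.998, -0.062, -0.0, -0.001]
force: [-0.1, -0.1, -2.2]
finger_gap: 0.245
gripper_force: 59.1
t: 6.02
tcp_pos: [0.1689, -0.4195, 0.0259]
tool_rot: [0.998, -0.063, 0.0, 0.001]
force: [0.7, -0.5, -3.0]
finger_gap: 0.246
gripper_force: 59.1
```

View pics/top3c.png

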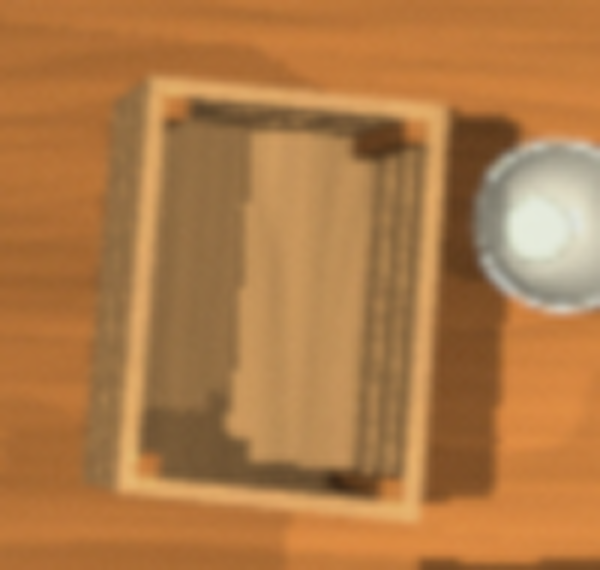

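Crate rim corners are at crop (150,77), (448,105), (419,520), (118,490). The corners have small inside posts and the crate is empty.

```bash
python3 -m creep '[{"slide":[0,0,0.3],"angular":[0,0,0],"claw":-1},{"slide":[0,0,0.2],"angular":[0,0,0],"claw":-1},{"slide":[0,0,0],"angular":[0,0,0],"claw":-1},{"slide":[0,0,0],"angular":[0,0,0],"claw":-1}]' 60
python3 - <<'E'
from h import *
P=np.array([world("top",369.5+x/6,179.5+y/6,.14)[:2] for x,y in[(150,77),(448,105),(419,520),(118,490)]]); d=(P[0]+P[1]-P[2]-P[3])/2; e=(P[0]+P[3]-P[1]-P[2])/2
print(P.mean(0),np.linalg.norm(d),np.linalg.norm(e),np.degrees(np.arctan2(d[1],d[0])),np.degrees(np.arctan2(e[1],e[0]))-90)
E
```

```text
t: 6.35
tcp_pos: [0.1686, -0.4196, 0.0207]
tool_rot: [0.998, -0.063, 0.0, 0.001]
force: [0.3, 0.6, -0.1]
finger_gap: 0.246
gripper_force: 59.8
[ 0.49333645 -0.3580973 ] 0.24860112724363181 0.1795615234534044 -4.851666422306818 -4.798207915444664
```

```bash
python3 -m creep '[{"slide":[0,0,0],"angular":[0,0,0],"claw":0.2},{"slide":[0,0,0],"angular":[0,0,0],"claw":1},{"slide":[0,0,0],"angular":[0,0,0],"claw":1},{"slide":[0,0,0],"angular":[0,0,0],"claw":1},{"slide":[0,0,-2],"angular":[0,0,0],"claw":1},{"slide":[0,0,-4],"angular":[0,0,0],"claw":1},{"slide":[0,0,-4],"angular":[0,0,0],"claw":1},{"slide":[0,0,-4],"angular":[0,0,0],"claw":1},{"slide":[0,0,-4],"angular":[0,0,0],"claw":1},{"slide":[0,0,-2],"angular":[0,0,0],"claw":1}]' 60
python3 go.py .446 -.1023 .22
```

```text
t: 7.18
tcp_pos: [0.1688, -0.4205, 0.2247]
tool_rot: [0.998, -0.063, 0.001, 0.003]
force: [-0.2, -0.8, -0.1]
finger_gap: 1.006
gripper_force: 0.0
7.18 [ 0.1688 -0.4205  0.2247] [[0.992, -0.126, 0.001], [-0.126, -0.992, -0.007], [0.002, 0.007, -1.0]] [-0.2 -0.8 -0.1] 1.006 0.0
slide cm [ 23.5  -35.06   0.27] dist 42.2 yaw y -97.2
```

```bash
python3 -m creep '[{"slide":[2,-3,0],"angular":[0,0,0],"claw":1},{"slide":[2,-3,0],"angular":[0,0,0],"claw":1},{"slide":[2,-3,0],"angular":[0,0,0],"claw":1},{"slide":[2,-3,0],"angular":[0,0,0],"claw":1},{"slide":[2,-3,0],"angular":[0,0,0],"claw":1},{"slide":[2,-3,0],"angular":[0,0,0],"claw":1},{"slide":[2,-3,0],"angular":[0,0,0],"claw":1},{"slide":[2,-3,0],"angular":[0,0,0],"claw":1},{"slide":[2,-3,0],"angular":[0,0,0],"claw":1},{"slide":[2,-3,0],"angular":[0,0,0],"claw":1}]' >/dev/null
python3 -m creep '[{"slide":[2,-3,0],"angular":[0,0,0],"claw":1},{"slide":[1.5,-2,0],"angular":[0,0,0],"claw":1},{"slide":[0,0,0],"angular":[0,0,0],"claw":1},{"slide":[0,0,0],"angular":[0,0,0],"claw":1}]' >/dev/null
python3 go.py .446 -.1023 .05
```

```text
8.35 [ 0.4458 -0.1002  0.2201] [[0.992, -0.122, -0.001], [-0.122, -0.992, 0.0], [-0.001, 0.0, -1.0]] [-0.2 -0.6  0.3] 0.997 0.0
slide cm [ 0.06  0.2  17.01] dist 17.0 yaw y -97.0
```

```bash
python3 -m creep '[{"slide":[0,0.2,3.5],"angular":[0,0,0],"claw":1},{"slide":[0,0,3.5],"angular":[0,0,0],"claw":1},{"slide":[0,0,3.5],"angular":[0,0,0],"claw":1},{"slide":[0,0,3.5],"angular":[0,0,0],"claw":1},{"slide":[0,0,2],"angular":[0,0,0],"claw":1},{"slide":[0,0,1],"angular":[0,0,0],"claw":1},{"slide":[0,0,0],"angular":[0,0,0],"claw":1},{"slide":[0,0,0],"angular":[0,0,0],"claw":0.2},{"slide":[0,0,0],"angular":[0,0,0],"claw":-0.5},{"slide":[0,0,0],"angular":[0,0,0],"claw":-0.5}]' 40
python3 -m creep '[{"slide":[0,0,0],"angular":[0,0,0],"claw":-0.5},{"slide":[0,0,0],"angular":[0,0,0],"claw":-0.5},{"slide":[0,0,-1],"angular":[0,0,0],"claw":-0.5},{"slide":[0,0,-2],"angular":[0,0,0],"claw":-0.5},{"slide":[0,0,-3],"angular":[0,0,0],"claw":-0.5},{"slide":[0,0,-3],"angular":[0,0,0],"claw":-0.5},{"slide":[0,0,-4],"angular":[0,0,0],"claw":-0.5},{"slide":[0,0,-4],"angular":[0,0,0],"claw":-0.5},{"slide":[0,0,-3],"angular":[0,0,0],"claw":-0.5},{"slide":[0,0,0],"angular":[0,0,0],"claw":-0.5}]' 40
python3 -c "
from go import *
import math
a=math.radians(-4.8)
for o in(.07,0,-.07): p=(.4933+o*math.cos(a),-.3581+o*math.sin(a)); print(p); go(*p,.25)"
```

```text
t: 9.18
tcp_pos: [0.4458, -0.1041, 0.0517]
tool_rot: [0.998, -0.063, 0.001, 0.001]
force: [-1.8, -2.1, 5.1]
finger_gap: 0.639
gripper_force: 41.2
t: 10.02
tcp_pos: [0.4489, -0.1048, 0.2568]
tool_rot: [0.998, -0.063, 0.007, 0.003]
force: [0.8, -0.8, -0.6]
finger_gap: 0.636
gripper_force: 43.4
(0.5630545001474654, -0.36395744903326205)
slide cm [14.56 24.28  1.  ] dist 28.3 yaw y -97.2
(0.4933, -0.3581)
slide cm [ 7.57 24.57  0.9 ] dist 25.7 yaw y -97.2
(0.4235454998525347, -0.3522425509667379)
slide cm [ 0.57 24.87  0.81] dist 24.9 yaw y -97.2
```

```bash
python3 -m creep '[{"slide":[0.1,2,0],"angular":[0,0,0],"claw":-0.5},{"slide":[0.1,3,0],"angular":[0,0,0],"claw":-0.5},{"slide":[0.1,3,0],"angular":[0,0,0],"claw":-0.5},{"slide":[0.1,3,0],"angular":[0,0,0],"claw":-0.5},{"slide":[0.1,3,0],"angular":[0,0,0],"claw":-0.5},{"slide":[0.1,3,0],"angular":[0,0,0],"claw":-0.5},{"slide":[0,3,0],"angular":[0,0,0],"claw":-0.5},{"slide":[0,2.9,0],"angular":[0,0,0],"claw":-0.5},{"slide":[0,2,0],"angular":[0,0,0],"claw":-0.5},{"slide":[0,0,0],"angular":[0,0,0],"claw":-0.5}]' 40
python3 go.py .4235 -.3522 .075
```

```text
t: 10.85
tcp_pos: [0.4194, -0.3553, 0.2495]
tool_rot: [0.998, -0.065, 0.0, 0.001]
force: [0.1, -0.9, -1.2]
finger_gap: 0.641
gripper_force: 43.4
10.85 [ 0.4194 -0.3553  0.2495] [[0.992, -0.129, 0.0], [-0.129, -0.992, -0.003], [0.001, 0.003, -1.0]] [ 0.1 -0.9 -1.2] 0.641 43.4
slide cm [ 0.35 -0.4  17.45] dist 17.5 yaw y -97.4
```

```bash
python3 -m creep '[{"slide":[0.3,-0.3,3],"angular":[0,0,0],"claw":-0.5},{"slide":[0,0,3],"angular":[0,0,0],"claw":-0.5},{"slide":[0,0,3],"angular":[0,0,0],"claw":-0.5},{"slide":[0,0,3],"angular":[0,0,0],"claw":-0.5},{"slide":[0,0,3],"angular":[0,0,0],"claw":-0.5},{"slide":[0,0,2],"angular":[0,0,0],"claw":-0.5},{"slide":[0,0,0.9],"angular":[0,0,0],"claw":-0.5},{"slide":[0,0,0],"angular":[0,0,0],"claw":-0.5},{"slide":[0,0,0],"angular":[0,0,0],"claw":1},{"slide":[0,0,0],"angular":[0,0,0],"claw":1}]' 40
python3 -m creep '[{"slide":[0,0,0],"angular":[0,0,0],"claw":1},{"slide":[0,0,0],"angular":[0,0,0],"claw":1},{"slide":[0,0,-1],"angular":[0,0,0],"claw":1},{"slide":[0,0,-3],"angular":[0,0,0],"claw":1},{"slide":[0,0,-4],"angular":[0,0,0],"claw":1},{"slide":[0,0,-4],"angular":[0,0,0],"claw":1},{"slide":[0,0,-3],"angular":[0,0,0],"claw":1},{"slide":[0,0,0],"angular":[0,0,0],"claw":1}]' 40
python3 go.py .5529 -.1074 .21
```

```text
t: 11.68
tcp_pos: [0.4243, -0.3493, 0.0728]
tool_rot: [0.998, -0.063, 0.001, 0.001]
force: [1.0, -0.0, 0.3]
finger_gap: 0.9
gripper_force: 0.0
t: 12.35
tcp_pos: [0.4262, -0.3512, 0.2294]
tool_rot: [0.998, -0.063, 0.005, 0.005]
force: [0.5, -0.7, 0.3]
finger_gap: 0.997
gripper_force: 0.0
12.35 [ 0.4262 -0.3512  0.2294] [[0.992, -0.126, 0.01], [-0.126, -0.992, -0.011], [0.011, 0.01, -1.0]] [ 0.5 -0.7  0.3] 0.997 0.0
slide cm [  9.48 -25.8    1.79] dist 27.5 yaw y -97.2
```

```bash
python3 -m creep '[{"slide":[1,-3,0],"angular":[0,0,0],"claw":1},{"slide":[1,-3,0],"angular":[0,0,0],"claw":1},{"slide":[1,-3,0],"angular":[0,0,0],"claw":1},{"slide":[1,-3,0],"angular":[0,0,0],"claw":1},{"slide":[1,-3,0],"angular":[0,0,0],"claw":1},{"slide":[1,-3,0],"angular":[0,0,0],"claw":1},{"slide":[1,-3,0.5],"angular":[0,0,0],"claw":1},{"slide":[1,-3,0.5],"angular":[0,0,0],"claw":1},{"slide":[1,-2,0.5],"angular":[0,0,0],"claw":1},{"slide":[0.5,0,0],"angular":[0,0,0],"claw":1}]' >/dev/null
python3 -m creep '[{"slide":[0,0,0],"angular":[0,0,0],"claw":1},{"slide":[0,0,0],"angular":[0,0,0],"claw":1}]' >/dev/null
python3 - <<'E'
from go import *
for r in cups(viewer.snapshot("top"),270,195,365,255): print(r)
go(.5529,-.1074,.05)
E
```

```text
([282, 207, 16, 15, 193], [289.8, 213.9])
([310, 206, 15, 15, 171], [317.2, 213.0])
([338, 214, 11, 7, 31], [342.5, 217.9])
([282, 235, 16, 15, 193], [289.3, 241.9])
([310, 235, 7, 14, 51], [312.9, 241.0])
slide cm [ 0.35  0.37 15.67] dist 15.7 yaw y -97.3
```

```bash
python3 -m creep '[{"slide":[0.3,0.3,3],"angular":[0,0,0],"claw":1},{"slide":[0,0,3],"angular":[0,0,0],"claw":1},{"slide":[0,0,3],"angular":[0,0,0],"claw":1},{"slide":[0,0,3],"angular":[0,0,0],"claw":1},{"slide":[0,0,2],"angular":[0,0,0],"claw":1},{"slide":[0,0,1.6],"angular":[0,0,0],"claw":1},{"slide":[0,0,0],"angular":[0,0,0],"claw":1},{"slide":[0,0,0],"angular":[0,0,0],"claw":0.2},{"slide":[0,0,0],"angular":[0,0,0],"claw":-0.5},{"slide":[0,0,0],"angular":[0,0,0],"claw":-0.5}]' 40
python3 -m creep '[{"slide":[0,0,0],"angular":[0,0,0],"claw":-0.5},{"slide":[0,0,0],"angular":[0,0,0],"claw":-0.5},{"slide":[0,0,-1],"angular":[0,0,0],"claw":-0.5},{"slide":[0,0,-2],"angular":[0,0,0],"claw":-0.5},{"slide":[0,0,-3],"angular":[0,0,0],"claw":-0.5},{"slide":[0,0,-3],"angular":[0,0,0],"claw":-0.5},{"slide":[0,0,-4],"angular":[0,0,0],"claw":-0.5},{"slide":[0,0,-4],"angular":[0,0,0],"claw":-0.5},{"slide":[0,0,-2.5],"angular":[0,0,0],"claw":-0.5},{"slide":[0,0,0],"angular":[0,0,0],"claw":-0.5}]' 40
python3 go.py .563 -.364 .25
```

```text
t: 14.23
tcp_pos: [0.554, -0.1072, 0.0524]
tool_rot: [0.998, -0.063, 0.002, 0.001]
force: [0.2, 0.3, -0.4]
finger_gap: 0.639
gripper_force: 42.4
t: 15.07
tcp_pos: [0.5564, -0.1067, 0.2525]
tool_rot: [0.998, -0.063, 0.007, 0.002]
force: [0.8, -0.0, -1.1]
finger_gap: 0.639
gripper_force: 43.2
15.07 [ 0.5564 -0.1067  0.2525] [[0.992, -0.125, 0.013], [-0.125, -0.992, -0.005], [0.014, 0.003, -1.0]] [ 0.8 -0.  -1.1] 0.639 43.2
slide cm [ 3.88 25.45  0.38] dist 25.7 yaw y -97.2
```

```bash
python3 -m creep '[{"slide":[0.4,2,0],"angular":[0,0,0],"claw":-0.5},{"slide":[0.4,3,0],"angular":[0,0,0],"claw":-0.5},{"slide":[0.4,3,0],"angular":[0,0,0],"claw":-0.5},{"slide":[0.4,3,0],"angular":[0,0,0],"claw":-0.5},{"slide":[0.4,3,0],"angular":[0,0,0],"claw":-0.5},{"slide":[0.4,3,0],"angular":[0,0,0],"claw":-0.5},{"slide":[0.4,3,0],"angular":[0,0,0],"claw":-0.5},{"slide":[0.4,3,0],"angular":[0,0,0],"claw":-0.5},{"slide":[0.4,2.3,0],"angular":[0,0,0],"claw":-0.5},{"slide":[0.3,0,0],"angular":[0,0,0],"claw":-0.5}]' 40 >/dev/null
python3 -m creep '[{"slide":[0,0,0],"angular":[0,0,0],"claw":-0.5},{"slide":[0,0,0],"angular":[0,0,0],"claw":-0.5}]' >/dev/null
python3 go.py .563 -.364 .07
```

```text
16.07 [ 0.5591 -0.3604  0.244 ] [[0.992, -0.126, -0.002], [-0.126, -0.992, 0.003], [-0.002, -0.003, -1.0]] [-0.8 -0.1 -2.5] 0.643 43.2
slide cm [ 0.47  0.35 17.4 ] dist 17.4 yaw y -97.2
```

```bash
python3 -m creep '[{"slide":[0.4,0.3,3],"angular":[0,0,0],"claw":-0.5},{"slide":[0,0,3],"angular":[0,0,0],"claw":-0.5},{"slide":[0,0,3],"angular":[0,0,0],"claw":-0.5},{"slide":[0,0,3],"angular":[0,0,0],"claw":-0.5},{"slide":[0,0,3],"angular":[0,0,0],"claw":-0.5},{"slide":[0,0,1.7],"angular":[0,0,0],"claw":-0.5},{"slide":[0,0,0.6],"angular":[0,0,0],"claw":-0.5},{"slide":[0,0,0],"angular":[0,0,0],"claw":-0.5},{"slide":[0,0,0],"angular":[0,0,0],"claw":1},{"slide":[0,0,0],"angular":[0,0,0],"claw":1}]' 40
python3 -m creep '[{"slide":[0,0,0],"angular":[0,0,0],"claw":1},{"slide":[0,0,0],"angular":[0,0,0],"claw":1},{"slide":[0,0,-1],"angular":[0,0,0],"claw":1},{"slide":[0,0,-3],"angular":[0,0,0],"claw":1},{"slide":[0,0,-4],"angular":[0,0,0],"claw":1},{"slide":[0,0,-4],"angular":[0,0,0],"claw":1},{"slide":[0,0,-3],"angular":[0,0,0],"claw":1},{"slide":[0,0,0],"angular":[0,0,0],"claw":1}]' 40
python3 go.py .5521 .002 .21
```

```text
t: 16.9
tcp_pos: [0.5649, -0.3659, 0.0747]
tool_rot: [0.998, -0.063, 0.002, 0.001]
force: [0.5, -0.1, 0.9]
finger_gap: 0.897
gripper_force: 0.0
t: 17.57
tcp_pos: [0.5671, -0.3685, 0.2325]
tool_rot: [0.998, -0.063, 0.007, 0.005]
force: [0.7, -0.9, 1.0]
finger_gap: 1.001
gripper_force: 0.0
17.57 [ 0.5671 -0.3685  0.2325] [[0.992, -0.126, 0.013], [-0.126, -0.992, -0.012], [0.014, 0.01, -1.0]] [ 0.7 -0.9  1. ] 1.001 0.0
slide cm [ -6.18 -36.59   1.79] dist 37.1 yaw y -97.2
```

```bash
python3 -m creep '[{"slide":[-0.6,-3.5,0],"angular":[0,0,0],"claw":1},{"slide":[-0.6,-3.5,0],"angular":[0,0,0],"claw":1},{"slide":[-0.6,-3.5,0],"angular":[0,0,0],"claw":1},{"slide":[-0.6,-3.5,0],"angular":[0,0,0],"claw":1},{"slide":[-0.6,-3.5,0],"angular":[0,0,0],"claw":1},{"slide":[-0.6,-3.5,0],"angular":[0,0,0],"claw":1},{"slide":[-0.6,-3.5,0],"angular":[0,0,0],"claw":1},{"slide":[-0.6,-3.5,0],"angular":[0,0,0],"claw":1},{"slide":[-0.6,-3.5,0],"angular":[0,0,0],"claw":1},{"slide":[-0.6,-3.5,0],"angular":[0,0,0],"claw":1}]' >/dev/null
python3 -m creep '[{"slide":[0,-1.6,1],"angular":[0,0,0],"claw":1},{"slide":[0,0,0],"angular":[0,0,0],"claw":1},{"slide":[0,0,0],"angular":[0,0,0],"claw":1}]' >/dev/null
python3 - <<'E'
from go import *
for r in cups(viewer.snapshot("top"),270,190,445,260): print(r)
go(.5521,.002,.05)
E
```

```text
([404, 205, 17, 14, 167], [412.6, 211.5])
([282, 207, 8, 13, 58], [285.3, 212.6])
([400, 242, 18, 13, 159], [408.3, 247.8])
slide cm [ 0.22  0.28 16.28] dist 16.3 yaw y -97.2
```

```bash
python3 -m creep '[{"slide":[0.2,0.3,3],"angular":[0,0,0],"claw":1},{"slide":[0,0,3],"angular":[0,0,0],"claw":1},{"slide":[0,0,3],"angular":[0,0,0],"claw":1},{"slide":[0,0,3],"angular":[0,0,0],"claw":1},{"slide":[0,0,2.5],"angular":[0,0,0],"claw":1},{"slide":[0,0,1.6],"angular":[0,0,0],"claw":1},{"slide":[0,0,0],"angular":[0,0,0],"claw":1},{"slide":[0,0,0],"angular":[0,0,0],"claw":0.2},{"slide":[0,0,0],"angular":[0,0,0],"claw":-0.5},{"slide":[0,0,0],"angular":[0,0,0],"claw":-0.5}]' 40
python3 -m creep '[{"slide":[0,0,0],"angular":[0,0,0],"claw":-0.5},{"slide":[0,0,0],"angular":[0,0,0],"claw":-0.5},{"slide":[0,0,-1],"angular":[0,0,0],"claw":-0.5},{"slide":[0,0,-2],"angular":[0,0,0],"claw":-0.5},{"slide":[0,0,-3],"angular":[0,0,0],"claw":-0.5},{"slide":[0,0,-3],"angular":[0,0,0],"claw":-0.5},{"slide":[0,0,-4],"angular":[0,0,0],"claw":-0.5},{"slide":[0,0,-4],"angular":[0,0,0],"claw":-0.5},{"slide":[0,0,-3],"angular":[0,0,0],"claw":-0.5},{"slide":[0,0,0],"angular":[0,0,0],"claw":-0.5}]' 40
python3 go.py .4933 -.3581 .25
```

```text
t: 19.53
tcp_pos: [0.5531, 0.001, 0.0534]
tool_rot: [0.998, -0.063, 0.002, 0.001]
force: [-0.2, -0.3, -0.3]
finger_gap: 0.635
gripper_force: 42.6
t: 20.37
tcp_pos: [0.5553, 0.002, 0.2591]
tool_rot: [0.998, -0.063, 0.007, 0.001]
force: [1.7, -0.1, -2.1]
finger_gap: 0.641
gripper_force: 43.3
20.37 [0.5553 0.002  0.2591] [[0.992, -0.125, 0.015], [-0.125, -0.992, -0.002], [0.015, 0.001, -1.0]] [ 1.7 -0.1 -2.1] 0.641 43.3
slide cm [-1.66 36.5   0.9 ] dist 36.6 yaw y -97.2
```

```bash
python3 -m creep '[{"slide":[-0.1,2,0],"angular":[0,0,0],"claw":-0.5},{"slide":[-0.2,3.5,0],"angular":[0,0,0],"claw":-0.5},{"slide":[-0.2,3.5,0],"angular":[0,0,0],"claw":-0.5},{"slide":[-0.2,3.5,0],"angular":[0,0,0],"claw":-0.5},{"slide":[-0.2,3.5,0],"angular":[0,0,0],"claw":-0.5},{"slide":[-0.2,3.5,0],"angular":[0,0,0],"claw":-0.5},{"slide":[-0.2,3.5,0],"angular":[0,0,0],"claw":-0.5},{"slide":[-0.2,3.5,0],"angular":[0,0,0],"claw":-0.5},{"slide":[-0.2,3.5,0],"angular":[0,0,0],"claw":-0.5},{"slide":[-0.1,3.5,0],"angular":[0,0,0],"claw":-0.5}]' 40 >/dev/null
python3 -m creep '[{"slide":[0,2.5,0],"angular":[0,0,0],"claw":-0.5},{"slide":[0,0.5,0],"angular":[0,0,0],"claw":-0.5},{"slide":[0,0,0],"angular":[0,0,0],"claw":-0.5},{"slide":[0,0,0],"angular":[0,0,0],"claw":-0.5}]' >/dev/null
python3 - <<'E'
from go import *
go(.4933,-.3581,.07); st()
for c in((412.6,211.5),(408.3,247.8)): print(fitcup("top",*c,*TALL,.01))
E
```

```text
slide cm [ 0.68  0.15 18.03] dist 18.0 yaw y -97.3
21.53 [ 0.4871 -0.3563  0.2504] [[0.992, -0.126, -0.002], [-0.126, -0.992, 0.003], [-0.002, -0.003, -1.0]] [ 0.2  0.9 -2.6] 0.636 43.4
(array([ 0.56225786, -0.36280226]), 256.12204039492644)
(array([ 0.42431981, -0.34521651]), 254.8195251307916)
```

```bash
python3 -m creep '[{"slide":[0.6,0.1,3],"angular":[0,0,0],"claw":-0.5},{"slide":[0,0,3],"angular":[0,0,0],"claw":-0.5},{"slide":[0,0,3],"angular":[0,0,0],"claw":-0.5},{"slide":[0,0,3],"angular":[0,0,0],"claw":-0.5},{"slide":[0,0,3],"angular":[0,0,0],"claw":-0.5},{"slide":[0,0,2],"angular":[0,0,0],"claw":-0.5},{"slide":[0,0,1],"angular":[0,0,0],"claw":-0.5},{"slide":[0,0,0],"angular":[0,0,0],"claw":-0.5},{"slide":[0,0,0],"angular":[0,0,0],"claw":1},{"slide":[0,0,0],"angular":[0,0,0],"claw":1}]' 40
python3 -m creep '[{"slide":[0,0,0],"angular":[0,0,0],"claw":1},{"slide":[0,0,0],"angular":[0,0,0],"claw":1},{"slide":[0,0,-1],"angular":[0,0,0],"claw":1},{"slide":[0,0,-3],"angular":[0,0,0],"claw":1},{"slide":[0,0,-4],"angular":[0,0,0],"claw":1},{"slide":[0,0,-4],"angular":[0,0,0],"claw":1},{"slide":[0,0,-3],"angular":[0,0,0],"claw":1},{"slide":[0,0,0],"angular":[0,0,0],"claw":1}]' 40
python3 - <<'E'
from go import *
cv2.imwrite("pics/top4.png",im:=viewer.snapshot("top"))
for r in cups(im,200,190,445,280): print(r)
go(.4428,-.0019,.2)
E
```

```text
t: 22.37
tcp_pos: [0.495, -0.36, 0.0733]
tool_rot: [0.998, -0.063, 0.001, 0.001]
force: [0.1, -0.8, 0.2]
finger_gap: 0.895
gripper_force: 0.0
t: 23.03
tcp_pos: [0.4969, -0.3629, 0.2306]
tool_rot: [0.998, -0.063, 0.006, 0.006]
force: [0.6, -0.9, 0.4]
finger_gap: 1.004
gripper_force: 0.0
([404, 205, 18, 15, 181], [412.4, 211.9])
([282, 207, 16, 15, 193], [289.8, 213.9])
([403, 226, 13, 11, 77], [407.7, 230.2])
([282, 235, 16, 15, 187], [289.2, 241.9])
([310, 234, 16, 16, 198], [317.8, 241.7])
slide cm [ -9.79 -35.03   2.38] dist 36.5 yaw y -97.2
```

View pics/top4.png

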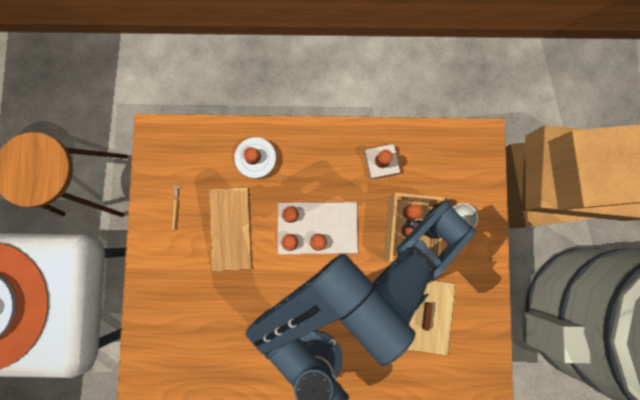

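Three squats still at (290,214), (289,242) and (318,242). Talls are in the crate, and the cover lies at (430,318). Next are the squats.

```bash
python3 -m creep '[{"slide":[-1,-3.5,0],"angular":[0,0,0],"claw":1},{"slide":[-1,-3.5,0],"angular":[0,0,0],"claw":1},{"slide":[-1,-3.5,0],"angular":[0,0,0],"claw":1},{"slide":[-1,-3.5,0],"angular":[0,0,0],"claw":1},{"slide":[-1,-3.5,0],"angular":[0,0,0],"claw":1},{"slide":[-1,-3.5,0],"angular":[0,0,0],"claw":1},{"slide":[-1,-3.5,0],"angular":[0,0,0],"claw":1},{"slide":[-1,-3.5,0.5],"angular":[0,0,0],"claw":1},{"slide":[-1,-3.5,0.5],"angular":[0,0,0],"claw":1},{"slide":[-0.8,-3,0.5],"angular":[0,0,0],"claw":1}]' >/dev/null
python3 -m creep '[{"slide":[0,-0.5,1],"angular":[0,0,0],"claw":1},{"slide":[0,0,0],"angular":[0,0,0],"claw":1},{"slide":[0,0,0],"angular":[0,0,0],"claw":1}]' >/dev/null
python3 - <<'E'
from go import *
for r in cups(viewer.snapshot("top"),200,190,365,280): print(r)
for r in cups(viewer.snapshot("side"),200,190,395,280): print(r)
go(.4428,-.0019,.014)
E
```

```text
([282, 206, 16, 16, 188], [289.9, 213.9])
([282, 235, 11, 15, 133], [287.2, 241.6])
([215, 215, 12, 17, 73], [221.6, 222.9])
([300, 233, 12, 14, 64], [307.3, 239.1])
([356, 232, 6, 13, 36], [359.2, 238.3])
([331, 249, 7, 14, 38], [334.8, 255.3])
slide cm [ 0.19  0.09 18.25] dist 18.3 yaw y -97.3
```

```bash
python3 -m creep '[{"slide":[0.2,0.1,3.5],"angular":[0,0,0],"claw":1},{"slide":[0,0,3.5],"angular":[0,0,0],"claw":1},{"slide":[0,0,3.5],"angular":[0,0,0],"claw":1},{"slide":[0,0,3.5],"angular":[0,0,0],"claw":1},{"slide":[0,0,2.5],"angular":[0,0,0],"claw":1},{"slide":[0,0,1.3],"angular":[0,0,0],"claw":1},{"slide":[0,0,0.4],"angular":[0,0,0],"claw":1},{"slide":[0,0,0],"angular":[0,0,0],"claw":1},{"slide":[0,0,0],"angular":[0,0,0],"claw":0.4},{"slide":[0,0,0],"angular":[0,0,0],"claw":-0.3}]' 40
python3 -m creep '[{"slide":[0,0,0],"angular":[0,0,0],"claw":-0.4},{"slide":[0,0,0],"angular":[0,0,0],"claw":-0.4},{"slide":[0,0,0],"angular":[0,0,0],"claw":-0.4}]' 50
python3 go.py .4428 -.0019 .15
```

```text
t: 25.1
tcp_pos: [0.4434, -0.0019, 0.0154]
tool_rot: [0.998, -0.063, 0.001, 0.0]
force: [-0.2, -1.4, 1.1]
finger_gap: 0.753
gripper_force: 0.6
t: 25.35
tcp_pos: [0.4434, -0.0018, 0.0161]
tool_rot: [0.998, -0.063, 0.002, 0.001]
force: [-1.2, -2.9, 5.3]
finger_gap: 0.712
gripper_force: 53.3
25.35 [ 0.4434 -0.0018  0.0161] [[0.992, -0.126, 0.004], [-0.126, -0.992, -0.001], [0.004, 0.001, -1.0]] [-1.2 -2.9  5.3] 0.712 53.3
slide cm [-1.000e-02  3.000e-02 -1.339e+01] dist 13.4 yaw y -97.2
```

```bash
python3 -m creep '[{"slide":[0,0,-1],"angular":[0,0,0],"claw":-0.4},{"slide":[0,0,-2],"angular":[0,0,0],"claw":-0.4},{"slide":[0,0,-3],"angular":[0,0,0],"claw":-0.4},{"slide":[0,0,-3],"angular":[0,0,0],"claw":-0.4},{"slide":[0,0,-3],"angular":[0,0,0],"claw":-0.4},{"slide":[0,0,-1.5],"angular":[0,0,0],"claw":-0.4},{"slide":[0,0,0],"angular":[0,0,0],"claw":-0.4},{"slide":[0,0,0],"angular":[0,0,0],"claw":-0.4}]' 50
python3 go.py .590 .350 .15
```

```text
t: 26.02
tcp_pos: [0.4428, -0.0012, 0.1507]
tool_rot: [0.998, -0.063, 0.002, 0.0]
force: [-0.6, 0.0, -2.1]
finger_gap: 0.709
gripper_force: 55.2
26.02 [ 0.4428 -0.0012  0.1507] [[0.992, -0.126, 0.004], [-0.126, -0.992, -0.001], [0.004, 0.001, -1.0]] [-0.6  0.  -2.1] 0.709 55.2
slide cm [ 10.19 -36.69   0.09] dist 38.1 yaw y -97.2
```

```bash
python3 -m creep '[{"slide":[0.5,-2,0],"angular":[0,0,0],"claw":-0.4},{"slide":[1,-3.5,0],"angular":[0,0,0],"claw":-0.4},{"slide":[1,-3.5,0],"angular":[0,0,0],"claw":-0.4},{"slide":[1,-3.5,0],"angular":[0,0,0],"claw":-0.4},{"slide":[1,-3.5,0],"angular":[0,0,0],"claw":-0.4},{"slide":[1,-3.5,0],"angular":[0,0,0],"claw":-0.4},{"slide":[1,-3.5,0],"angular":[0,0,0],"claw":-0.4},{"slide":[1,-3.5,0],"angular":[0,0,0],"claw":-0.4},{"slide":[1,-3.5,0],"angular":[0,0,0],"claw":-0.4},{"slide":[1,-3.5,0],"angular":[0,0,0],"claw":-0.4}]' 50 >/dev/null
python3 -m creep '[{"slide":[0.5,-2.2,0],"angular":[0,0,0],"claw":-0.4},{"slide":[0.2,-1,0],"angular":[0,0,0],"claw":-0.4},{"slide":[0,0,0],"angular":[0,0,0],"claw":-0.4},{"slide":[0,0,0],"angular":[0,0,0],"claw":-0.4},{"slide":[0,0,0],"angular":[0,0,0],"claw":-0.4}]' 50
python3 go.py .590 .350 .0185
```

```text
t: 27.27
tcp_pos: [0.5884, 0.3482, 0.1481]
tool_rot: [0.998, -0.063, -0.002, 0.001]
force: [-0.3, 0.0, -1.7]
finger_gap: 0.71
gripper_force: 55.1
27.27 [0.5884 0.3482 0.1481] [[0.992, -0.127, -0.003], [-0.127, -0.992, -0.002], [-0.003, 0.002, -1.0]] [-0.3  0.  -1.7] 0.71 55.1
slide cm [ 0.18 -0.23 12.96] dist 13.0 yaw y -97.3
```

```bash
python3 -m creep '[{"slide":[0.2,-0.2,2],"angular":[0,0,0],"claw":-0.4},{"slide":[0,0,3],"angular":[0,0,0],"claw":-0.4},{"slide":[0,0,3],"angular":[0,0,0],"claw":-0.4},{"slide":[0,0,2],"angular":[0,0,0],"claw":-0.4},{"slide":[0,0,1.2],"angular":[0,0,0],"claw":-0.4},{"slide":[0,0,0.8],"angular":[0,0,0],"claw":-0.4},{"slide":[0,0,0.4],"angular":[0,0,0],"claw":-0.4},{"slide":[0,0,0],"angular":[0,0,0],"claw":-0.4},{"slide":[0,0,0],"angular":[0,0,0],"claw":-0.4},{"slide":[0,0,0],"angular":[0,0,0],"claw":-0.4}]' 50
python3 go.py .590 .350 .0185
```

```text
t: 28.1
tcp_pos: [0.593, 0.3522, 0.0269]
tool_rot: [0.998, -0.063, 0.001, -0.001]
force: [-0.1, 0.5, -0.7]
finger_gap: 0.713
gripper_force: 55.1
28.1 [0.593  0.3522 0.0269] [[0.992, -0.126, 0.003], [-0.126, -0.992, 0.001], [0.003, -0.001, -1.0]] [-0.1  0.5 -0.7] 0.713 55.1
slide cm [-0.27  0.26  0.84] dist 0.9 yaw y -97.2
```

```bash
python3 -m creep '[{"slide":[-0.2,0.2,0.3],"angular":[0,0,0],"claw":-0.4},{"slide":[0,0,0.3],"angular":[0,0,0],"claw":-0.4},{"slide":[0,0,0.2],"angular":[0,0,0],"claw":-0.4},{"slide":[0,0,0],"angular":[0,0,0],"claw":-0.4},{"slide":[0,0,0],"angular":[0,0,0],"claw":-0.4}]' 50
python3 -m creep '[{"slide":[0,0,0],"angular":[0,0,0],"claw":0.5},{"slide":[0,0,0],"angular":[0,0,0],"claw":1},{"slide":[0,0,0],"angular":[0,0,0],"claw":1},{"slide":[0,0,0],"angular":[0,0,0],"claw":1},{"slide":[0,0,-1],"angular":[0,0,0],"claw":1},{"slide":[0,0,-3],"angular":[0,0,0],"claw":1},{"slide":[0,0,-4],"angular":[0,0,0],"claw":1},{"slide":[0,0,-4],"angular":[0,0,0],"claw":1},{"slide":[0,0,-2],"angular":[0,0,0],"claw":1},{"slide":[0,0,0],"angular":[0,0,0],"claw":1}]' 50
python3 - <<'E'
from go import *
for r in cups(viewer.snapshot("top"),200,185,365,280): print(r)
go(.5494,.1085,.15)
E
```

```text
t: 28.52
tcp_pos: [0.5895, 0.3501, 0.0182]
tool_rot: [0.998, -0.063, -0.0, 0.0]
force: [-2.0, -1.1, 5.4]
finger_gap: 0.712
gripper_force: 56.0
t: 29.35
tcp_pos: [0.5936, 0.3518, 0.1651]
tool_rot: [0.998, -0.063, 0.006, -0.003]
force: [1.3, 0.7, 0.4]
finger_gap: 1.001
gripper_force: 0.0
([220, 199, 15, 11, 114], [227.0, 204.5])
([283, 206, 15, 16, 176], [289.9, 213.7])
([282, 235, 16, 15, 192], [289.3, 241.9])
slide cm [-1.17 24.6   1.08] dist 24.7 yaw y -97.2
```

Placed. Next squat is S1 at (0.5494,0.1085).

```bash
python3 -m creep '[{"slide":[-0.3,3,0],"angular":[0,0,0],"claw":1},{"slide":[-0.3,3.5,0],"angular":[0,0,0],"claw":1},{"slide":[-0.3,3.5,0],"angular":[0,0,0],"claw":1},{"slide":[-0.3,3.5,0],"angular":[0,0,0],"claw":1},{"slide":[0,3.5,0],"angular":[0,0,0],"claw":1},{"slide":[0,3.5,0],"angular":[0,0,0],"claw":1},{"slide":[0,3,0],"angular":[0,0,0],"claw":1},{"slide":[0,1.1,0],"angular":[0,0,0],"claw":1},{"slide":[0,0,0],"angular":[0,0,0],"claw":1},{"slide":[0,0,0],"angular":[0,0,0],"claw":1}]' >/dev/null
python3 - <<'E'
from go import *
for r in cups(viewer.snapshot("top"),200,185,365,280): print(r)
for r in cups(viewer.snapshot("side"),200,190,395,280): print(r)
go(.5494,.1085,.016)
E
```

```text
([220, 196, 15, 14, 164], [227.1, 202.2])
([215, 215, 12, 16, 77], [220.9, 222.7])
([304, 233, 8, 15, 53], [308.1, 240.1])
([331, 250, 7, 11, 37], [334.8, 254.2])
([228, 263, 12, 17, 82], [234.0, 271.4])
slide cm [2.700e-01 1.000e-02 1.409e+01] dist 14.1 yaw y -97.2
```

```bash
python3 -m creep '[{"slide":[0.2,0,3],"angular":[0,0,0],"claw":1},{"slide":[0,0,3.5],"angular":[0,0,0],"claw":1},{"slide":[0,0,3.5],"angular":[0,0,0],"claw":1},{"slide":[0,0,2.5],"angular":[0,0,0],"claw":1},{"slide":[0,0,1.2],"angular":[0,0,0],"claw":1},{"slide":[0,0,0.4],"angular":[0,0,0],"claw":1},{"slide":[0,0,0],"angular":[0,0,0],"claw":1},{"slide":[0,0,0],"angular":[0,0,0],"claw":0.4},{"slide":[0,0,0],"angular":[0,0,0],"claw":-0.3},{"slide":[0,0,0],"angular":[0,0,0],"claw":-0.4}]' 50
python3 -m creep '[{"slide":[0,0,0],"angular":[0,0,0],"claw":-0.4},{"slide":[0,0,0],"angular":[0,0,0],"claw":-0.4},{"slide":[0,0,-1],"angular":[0,0,0],"claw":-0.4},{"slide":[0,0,-2],"angular":[0,0,0],"claw":-0.4},{"slide":[0,0,-3],"angular":[0,0,0],"claw":-0.4},{"slide":[0,0,-3],"angular":[0,0,0],"claw":-0.4},{"slide":[0,0,-3],"angular":[0,0,0],"claw":-0.4},{"slide":[0,0,-1.5],"angular":[0,0,0],"claw":-0.4},{"slide":[0,0,0],"angular":[0,0,0],"claw":-0.4},{"slide":[0,0,0],"angular":[0,0,0],"claw":-0.4}]' 50
python3 go.py .4906 .3434 .15
```

```text
t: 31.17
tcp_pos: [0.5502, 0.1075, 0.0187]
tool_rot: [0.998, -0.063, 0.002, -0.0]
force: [-0.5, 0.5, 3.8]
finger_gap: 0.704
gripper_force: 54.0
t: 32.0
tcp_pos: [0.5492, 0.1073, 0.1529]
tool_rot: [0.998, -0.063, 0.002, -0.0]
force: [0.2, -0.5, -1.4]
finger_gap: 0.703
gripper_force: 54.8
32.0 [0.5492 0.1073 0.1529] [[0.992, -0.126, 0.003], [-0.126, -0.992, 0.0], [0.003, -0.0, -1.0]] [ 0.2 -0.5 -1.4] 0.703 54.8
slide cm [ -8.79 -22.68   0.27] dist 24.3 yaw y -97.2
```

```bash
python3 -m creep '[{"slide":[-0.8,-2,0],"angular":[0,0,0],"claw":-0.4},{"slide":[-1.2,-3,0],"angular":[0,0,0],"claw":-0.4},{"slide":[-1.2,-3,0],"angular":[0,0,0],"claw":-0.4},{"slide":[-1.2,-3,0],"angular":[0,0,0],"claw":-0.4},{"slide":[-1.2,-3,0],"angular":[0,0,0],"claw":-0.4},{"slide":[-1.2,-3,0],"angular":[0,0,0],"claw":-0.4},{"slide":[-1.2,-3,0],"angular":[0,0,0],"claw":-0.4},{"slide":[-0.8,-2.2,0],"angular":[0,0,0],"claw":-0.4},{"slide":[0,-0.5,0],"angular":[0,0,0],"claw":-0.4},{"slide":[0,0,0],"angular":[0,0,0],"claw":-0.4}]' 50 >/dev/null
python3 -m creep '[{"slide":[0,0,0],"angular":[0,0,0],"claw":-0.4},{"slide":[0,0,0],"angular":[0,0,0],"claw":-0.4}]' 50 >/dev/null
python3 go.py .4906 .3434 .0207
```

```text
33.0 [0.4899 0.3421 0.1504] [[0.992, -0.127, -0.002], [-0.127, -0.992, -0.001], [-0.002, 0.002, -1.0]] [-0.1 -1.1 -1.2] 0.704 54.8
slide cm [ 0.08 -0.16 12.97] dist 13.0 yaw y -97.3
```

```bash
python3 -m creep '[{"slide":[0,0,2],"angular":[0,0,0],"claw":-0.4},{"slide":[0,0,3],"angular":[0,0,0],"claw":-0.4},{"slide":[0,0,3],"angular":[0,0,0],"claw":-0.4},{"slide":[0,0,2],"angular":[0,0,0],"claw":-0.4},{"slide":[0,0,1.2],"angular":[0,0,0],"claw":-0.4},{"slide":[0,0,0.8],"angular":[0,0,0],"claw":-0.4},{"slide":[0,0,0.4],"angular":[0,0,0],"claw":-0.4},{"slide":[0,0,0],"angular":[0,0,0],"claw":-0.4},{"slide":[0,0,0],"angular":[0,0,0],"claw":-0.4},{"slide":[0,0,0],"angular":[0,0,0],"claw":-0.4}]' 50
python3 go.py .4906 .3434 .0207
```

```text
t: 33.83
tcp_pos: [0.491, 0.344, 0.0286]
tool_rot: [0.998, -0.063, 0.001, -0.001]
force: [0.7, 0.3, -1.3]
finger_gap: 0.71
gripper_force: 54.8
33.83 [0.491  0.344  0.0286] [[0.992, -0.126, 0.002], [-0.126, -0.992, 0.001], [0.002, -0.001, -1.0]] [ 0.7  0.3 -1.3] 0.71 54.8
slide cm [-0.04  0.06  0.79] dist 0.8 yaw y -97.2
```

```bash
python3 -m creep '[{"slide":[0,0,0.3],"angular":[0,0,0],"claw":-0.4},{"slide":[0,0,0.3],"angular":[0,0,0],"claw":-0.4},{"slide":[0,0,0.2],"angular":[0,0,0],"claw":-0.4},{"slide":[0,0,0],"angular":[0,0,0],"claw":-0.4},{"slide":[0,0,0],"angular":[0,0,0],"claw":-0.4}]' 50
python3 -m creep '[{"slide":[0,0,0],"angular":[0,0,0],"claw":0.5},{"slide":[0,0,0],"angular":[0,0,0],"claw":1},{"slide":[0,0,0],"angular":[0,0,0],"claw":1},{"slide":[0,0,0],"angular":[0,0,0],"claw":1},{"slide":[0,0,-1],"angular":[0,0,0],"claw":1},{"slide":[0,0,-3],"angular":[0,0,0],"claw":1},{"slide":[0,0,-4],"angular":[0,0,0],"claw":1},{"slide":[0,0,-4],"angular":[0,0,0],"claw":1},{"slide":[0,0,-2],"angular":[0,0,0],"claw":1},{"slide":[0,0,0],"angular":[0,0,0],"claw":1}]' 50
python3 - <<'E'
from go import *
for r in cups(viewer.snapshot("top"),200,185,365,280): print(r)
for r in cups(viewer.snapshot("side"),200,190,395,300): print(r)
go(.4406,.109,.15)
E
```

```text
t: 34.25
tcp_pos: [0.4904, 0.3439, 0.0207]
tool_rot: [0.998, -0.063, 0.001, -0.0]
force: [-0.9, -0.4, 6.7]
finger_gap: 0.705
gripper_force: 55.9
t: 35.08
tcp_pos: [0.4934, 0.3453, 0.1657]
tool_rot: [0.998, -0.063, 0.005, -0.003]
force: [0.1, 0.0, -0.0]
finger_gap: 0.999
gripper_force: 0.0
([220, 196, 15, 14, 166], [227.0, 202.4])
([220, 229, 15, 7, 56], [227.0, 232.1])
([282, 234, 16, 16, 182], [289.3, 242.0])
([320, 239, 17, 8, 61], [327.9, 242.4])
([229, 262, 11, 18, 80], [234.6, 271.0])
([254, 278, 11, 18, 76], [259.8, 286.7])
slide cm [-1.99 23.92  1.04] dist 24.0 yaw y -97.2
```

```bash
python3 -m creep '[{"slide":[-0.4,3,0],"angular":[0,0,0],"claw":1},{"slide":[-0.4,3.5,0],"angular":[0,0,0],"claw":1},{"slide":[-0.4,3.5,0],"angular":[0,0,0],"claw":1},{"slide":[-0.4,3.5,0],"angular":[0,0,0],"claw":1},{"slide":[-0.2,3.5,0],"angular":[0,0,0],"claw":1},{"slide":[0,3.5,0],"angular":[0,0,0],"claw":1},{"slide":[0,2.5,0],"angular":[0,0,0],"claw":1},{"slide":[0,0.9,0],"angular":[0,0,0],"claw":1},{"slide":[0,0,0],"angular":[0,0,0],"claw":1},{"slide":[0,0,0],"angular":[0,0,0],"claw":1}]' >/dev/null
python3 - <<'E'
from go import *
cv2.imwrite("pics/side3.png",im:=viewer.snapshot("side"))
for r in cups(im,200,190,395,300): print(r)
go(.4406,.109,.016)
E
```

```text
([219, 215, 8, 15, 45], [223.0, 221.7])
([331, 249, 7, 11, 29], [335.3, 254.0])
([224, 258, 16, 23, 119], [233.4, 270.9])
([253, 278, 12, 19, 89], [259.4, 287.4])
slide cm [-0.12  0.07 14.27] dist 14.3 yaw y -97.2
```

View pics/side3.png

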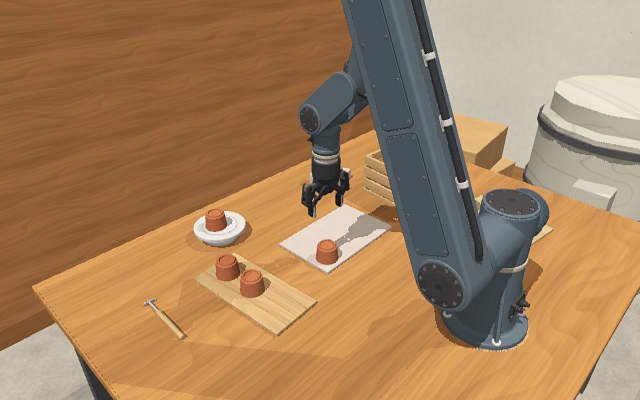

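The two squats stand on the board at (228,267) and (252,284), and the last is still at (327,252) on the shelf. I'll pick it now.

```bash
python3 -m creep '[{"slide":[-0.1,0.1,3],"angular":[0,0,0],"claw":1},{"slide":[0,0,3.5],"angular":[0,0,0],"claw":1},{"slide":[0,0,3.5],"angular":[0,0,0],"claw":1},{"slide":[0,0,2.5],"angular":[0,0,0],"claw":1},{"slide":[0,0,1.2],"angular":[0,0,0],"claw":1},{"slide":[0,0,0.5],"angular":[0,0,0],"claw":1},{"slide":[0,0,0],"angular":[0,0,0],"claw":1},{"slide":[0,0,0],"angular":[0,0,0],"claw":0.4},{"slide":[0,0,0],"angular":[0,0,0],"claw":-0.3},{"slide":[0,0,0],"angular":[0,0,0],"claw":-0.4}]' 50
python3 -m creep '[{"slide":[0,0,0],"angular":[0,0,0],"claw":-0.4},{"slide":[0,0,0],"angular":[0,0,0],"claw":-0.4},{"slide":[0,0,-1],"angular":[0,0,0],"claw":-0.4},{"slide":[0,0,-2],"angular":[0,0,0],"claw":-0.4},{"slide":[0,0,-3],"angular":[0,0,0],"claw":-0.4},{"slide":[0,0,-3],"angular":[0,0,0],"claw":-0.4},{"slide":[0,0,-3],"angular":[0,0,0],"claw":-0.4},{"slide":[0,0,-1.5],"angular":[0,0,0],"claw":-0.4},{"slide":[0,0,0],"angular":[0,0,0],"claw":-0.4},{"slide":[0,0,0],"angular":[0,0,0],"claw":-0.4}]' 50
python3 go.py .391 .337 .15
```

```text
t: 36.9
tcp_pos: [0.4417, 0.1083, 0.019]
tool_rot: [0.998, -0.063, 0.001, -0.0]
force: [-1.4, 1.4, 4.0]
finger_gap: 0.708
gripper_force: 53.0
t: 37.73
tcp_pos: [0.4414, 0.1079, 0.1536]
tool_rot: [0.998, -0.063, 0.002, -0.0]
force: [-0.8, 0.1, -2.2]
finger_gap: 0.702
gripper_force: 55.2
37.73 [0.4414 0.1079 0.1536] [[0.992, -0.126, 0.003], [-0.126, -0.992, -0.0], [0.003, -0.0, -1.0]] [-0.8  0.1 -2.2] 0.702 55.2
slide cm [ -7.88 -22.09   0.34] dist 23.5 yaw y -97.2
```

```bash
python3 -m creep '[{"slide":[-0.7,-2,0],"angular":[0,0,0],"claw":-0.4},{"slide":[-1.1,-3,0],"angular":[0,0,0],"claw":-0.4},{"slide":[-1.1,-3,0],"angular":[0,0,0],"claw":-0.4},{"slide":[-1.1,-3,0],"angular":[0,0,0],"claw":-0.4},{"slide":[-1.1,-3,0],"angular":[0,0,0],"claw":-0.4},{"slide":[-1.1,-3,0],"angular":[0,0,0],"claw":-0.4},{"slide":[-1.1,-3,0],"angular":[0,0,0],"claw":-0.4},{"slide":[-0.6,-1.6,0],"angular":[0,0,0],"claw":-0.4},{"slide":[0,-0.5,0],"angular":[0,0,0],"claw":-0.4},{"slide":[0,0,0],"angular":[0,0,0],"claw":-0.4}]' 50 >/dev/null
python3 -m creep '[{"slide":[0,0,0],"angular":[0,0,0],"claw":-0.4},{"slide":[0,0,0],"angular":[0,0,0],"claw":-0.4}]' 50 >/dev/null
python3 go.py .391 .337 .021
```

```text
38.73 [0.3902 0.3357 0.1515] [[0.992, -0.127, -0.002], [-0.127, -0.992, -0.001], [-0.002, 0.002, -1.0]] [-0.6 -0.4 -1.9] 0.703 55.2
slide cm [ 0.09 -0.16 13.05] dist 13.1 yaw y -97.3
```

```bash
python3 -m creep '[{"slide":[0,-0.1,2],"angular":[0,0,0],"claw":-0.4},{"slide":[0,0,3],"angular":[0,0,0],"claw":-0.4},{"slide":[0,0,3],"angular":[0,0,0],"claw":-0.4},{"slide":[0,0,2],"angular":[0,0,0],"claw":-0.4},{"slide":[0,0,1.2],"angular":[0,0,0],"claw":-0.4},{"slide":[0,0,0.8],"angular":[0,0,0],"claw":-0.4},{"slide":[0,0,0.4],"angular":[0,0,0],"claw":-0.4},{"slide":[0,0,0],"angular":[0,0,0],"claw":-0.4},{"slide":[0,0,0],"angular":[0,0,0],"claw":-0.4},{"slide":[0,0,0],"angular":[0,0,0],"claw":-0.4}]' 50
python3 go.py .391 .337 .021
```

```text
t: 39.57
tcp_pos: [0.3913, 0.3382, 0.0292]
tool_rot: [0.998, -0.063, 0.001, -0.001]
force: [-0.2, 0.1, -1.8]
finger_gap: 0.705
gripper_force: 55.2
39.57 [0.3913 0.3382 0.0292] [[0.992, -0.126, 0.002], [-0.126, -0.992, 0.001], [0.002, -0.001, -1.0]] [-0.2  0.1 -1.8] 0.705 55.2
slide cm [-0.02  0.13  0.82] dist 0.8 yaw y -97.3
```

```bash
python3 -m creep '[{"slide":[0,0,0.3],"angular":[0,0,0],"claw":-0.4},{"slide":[0,0,0.3],"angular":[0,0,0],"claw":-0.4},{"slide":[0,0,0.2],"angular":[0,0,0],"claw":-0.4},{"slide":[0,0,0],"angular":[0,0,0],"claw":-0.4},{"slide":[0,0,0],"angular":[0,0,0],"claw":-0.4}]' 50
python3 -m creep '[{"slide":[0,0,0],"angular":[0,0,0],"claw":0.5},{"slide":[0,0,0],"angular":[0,0,0],"claw":1},{"slide":[0,0,0],"angular":[0,0,0],"claw":1},{"slide":[0,0,0],"angular":[0,0,0],"claw":1},{"slide":[0,0,-1],"angular":[0,0,0],"claw":1},{"slide":[0,0,-3],"angular":[0,0,0],"claw":1},{"slide":[0,0,-4],"angular":[0,0,0],"claw":1},{"slide":[0,0,-4],"angular":[0,0,0],"claw":1},{"slide":[0,0,-4],"angular":[0,0,0],"claw":1},{"slide":[0,0,-4],"angular":[0,0,0],"claw":1}]' 50
python3 go.py .46 0 .22
```

```text
t: 39.98
tcp_pos: [0.3908, 0.3383, 0.021]
tool_rot: [0.998, -0.063, 0.0, -0.0]
force: [-0.2, -0.7, 5.7]
finger_gap: 0.699
gripper_force: 56.0
t: 40.82
tcp_pos: [0.3899, 0.3377, 0.2228]
tool_rot: [0.998, -0.063, -0.0, 0.0]
force: [1.8, 0.8, -0.7]
finger_gap: 1.0
gripper_force: 0.0
40.82 [0.3899 0.3377 0.2228] [[0.992, -0.126, -0.0], [-0.126, -0.992, -0.0], [-0.0, 0.0, -1.0]] [ 1.8  0.8 -0.7] 1.0 0.0
slide cm [11.2  32.62  0.28] dist 34.5 yaw y -97.2
```

```bash
python3 -m creep '[{"slide":[1.1,3.3,0],"angular":[0,0,0],"claw":1},{"slide":[1.1,3.3,0],"angular":[0,0,0],"claw":1},{"slide":[1.1,3.3,0],"angular":[0,0,0],"claw":1},{"slide":[1.1,3.3,0],"angular":[0,0,0],"claw":1},{"slide":[1.1,3.3,0],"angular":[0,0,0],"claw":1},{"slide":[1.1,3.3,0],"angular":[0,0,0],"claw":1},{"slide":[1.1,3.3,0],"angular":[0,0,0],"claw":1},{"slide":[1.1,3.3,0],"angular":[0,0,0],"claw":1},{"slide":[1.1,3.3,0],"angular":[0,0,0],"claw":1},{"slide":[1.1,3.3,0],"angular":[0,0,0],"claw":1}]' >/dev/null
python3 - <<'E'
from go import *
crop("top","top5.png",380,180,130,190,3.2)
st();go(.1686,-.4196,.2)
E
```

```text
41.7 [ 0.461  -0.0107  0.2213] [[0.992, -0.129, 0.004], [-0.129, -0.992, -0.005], [0.005, 0.005, -1.0]] [ 1.9 -3.5 -0.5] 0.999 0.0
slide cm [-23.73  44.32   2.22] dist 50.3 yaw y -97.4
```

View pics/top5.png

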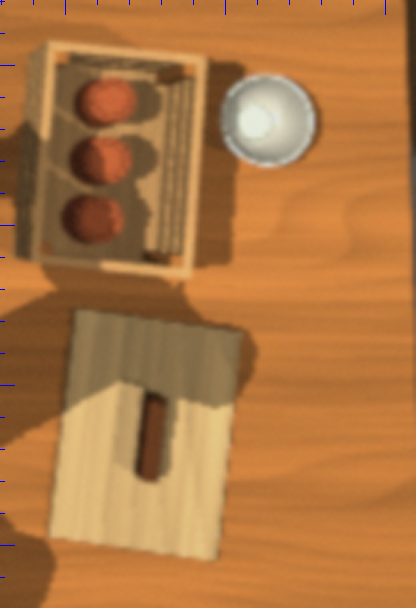

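The three talls stand in the crate at crop (107,100), (101,160), (94,218). The cover corners are at (76,309), (241,330), (216,560), (50,537).

```bash
python3 - <<'E'
from h import *
for nm,z,L in(("cover",.01,[(76,309),(241,330),(216,560),(50,537)]),("crate",.14,[(48,42),(207,55),(191,276),(35,262)]),("bar",.05,[(143,391),(166,395),(158,481),(136,478)])):
    P=np.array([world("top",379.5+x/3.2,179.5+y/3.2,z)[:2] for x,y in L]); d=(P[0]+P[1]-P[2]-P[3])/2; e=(P[0]+P[3]-P[1]-P[2])/2
    print(nm,P.mean(0).round(4),np.linalg.norm(d).round(4),np.linalg.norm(e).round(4),np.degrees(np.arctan2(d[1],d[0])).round(2),(np.degrees(np.arctan2(e[1],e[0]))-90).round(2))
E
python3 -m creep '[{"slide":[-2,3.5,0],"angular":[0,0,0],"claw":1},{"slide":[-2,3.5,0],"angular":[0,0,0],"claw":1},{"slide":[-2,3.5,0],"angular":[0,0,0],"claw":1},{"slide":[-2,3.5,0],"angular":[0,0,0],"claw":1},{"slide":[-2,3.5,0],"angular":[0,0,0],"claw":1},{"slide":[-2,3.5,0],"angular":[0,0,0],"claw":1},{"slide":[-2,3.5,0],"angular":[0,0,0],"claw":1},{"slide":[-2,3.5,0],"angular":[0,0,0],"claw":1},{"slide":[-2,3.5,0],"angular":[0,0,0],"claw":1},{"slide":[-2,3.5,0],"angular":[0,0,0],"claw":1}]' >/dev/null
python3 -m creep '[{"slide":[-2,3.5,0],"angular":[0,0,0],"claw":1},{"slide":[-1.6,3.5,0],"angular":[0,0,0],"claw":1},{"slide":[0,2,1],"angular":[0,0,0],"claw":1},{"slide":[0,0,0],"angular":[0,0,0],"claw":1},{"slide":[0,0,0],"angular":[0,0,0],"claw":1}]' >/dev/null
python3 go.py .1686 -.4196 .021
```

```text
cover [ 0.1703 -0.4154] 0.2698 0.1983 -7.23 -6.62
crate [ 0.4936 -0.3591] 0.2481 0.1769 -4.41 -4.16
bar [ 0.1735 -0.4114] 0.0991 0.0264 -5.83 -7.88
42.95 [ 0.1682 -0.41    0.2102] [[0.992, -0.128, 0.0], [-0.128, -0.992, 0.002], [-0.0, -0.002, -1.0]] [-0.3 -0.5 -0.3] 0.998 0.0
slide cm [ 0.17  0.98 18.92] dist 18.9 yaw y -97.3
```

```bash
python3 -m creep '[{"slide":[0.3,1,2],"angular":[0,0,0],"claw":1},{"slide":[0,0,3.5],"angular":[0,0,0],"claw":1},{"slide":[0,0,3.5],"angular":[0,0,0],"claw":1},{"slide":[0,0,3.5],"angular":[0,0,0],"claw":1},{"slide":[0,0,3],"angular":[0,0,0],"claw":1},{"slide":[0,0,2],"angular":[0,0,0],"claw":1},{"slide":[0,0,1],"angular":[0,0,0],"claw":1},{"slide":[0,0,0],"angular":[0,0,0],"claw":1},{"slide":[0,0,0],"angular":[0,0,0],"claw":1}]' 60
python3 -m creep '[{"slide":[0,0,0],"angular":[0,0,0],"claw":0},{"slide":[0,0,0],"angular":[0,0,0],"claw":-0.4},{"slide":[0,0,0],"angular":[0,0,0],"claw":-1},{"slide":[0,0,0],"angular":[0,0,0],"claw":-1},{"slide":[0,0,0],"angular":[0,0,0],"claw":-1},{"slide":[0,0,0],"angular":[0,0,0],"claw":-1},{"slide":[0,0,0],"angular":[0,0,0],"claw":-1},{"slide":[0,0,0],"angular":[0,0,0],"claw":-1},{"slide":[0,0,0],"angular":[0,0,0],"claw":-1},{"slide":[0,0,0],"angular":[0,0,0],"claw":-1}]' 60
python3 go.py .1695 -.4196 .26
```

```text
t: 43.7
tcp_pos: [0.1711, -0.4186, 0.0256]
tool_rot: [0.998, -0.062, -0.0, -0.001]
force: [0.3, -0.0, 0.2]
finger_gap: 1.001
gripper_force: 0.0
t: 44.53
tcp_pos: [0.1704, -0.4206, 0.026]
tool_rot: [0.998, -0.063, 0.0, 0.001]
force: [-0.4, 0.1, 6.8]
finger_gap: 0.246
gripper_force: 61.3
44.53 [ 0.1704 -0.4206  0.026 ] [[0.992, -0.126, 0.0], [-0.126, -0.992, -0.001], [0.0, 0.001, -1.0]] [-0.4  0.1  6.8] 0.246 61.3
slide cm [ -0.1   -0.06 -23.4 ] dist 23.4 yaw y -97.2
```

```bash
python3 -m creep '[{"slide":[0,0,0],"angular":[0,0,0],"claw":-0.2},{"slide":[0,0,0.3],"angular":[0,0,0],"claw":-0.2},{"slide":[0,0,0.3],"angular":[0,0,0],"claw":-0.2},{"slide":[0,0,0],"angular":[0,0,0],"claw":-0.2},{"slide":[0,0,0],"angular":[0,0,0],"claw":-1},{"slide":[0,0,0],"angular":[0,0,0],"claw":-1},{"slide":[0,0,0],"angular":[0,0,0],"claw":-1},{"slide":[0,0,0],"angular":[0,0,0],"claw":-1},{"slide":[0,0,0],"angular":[0,0,0],"claw":-1}]' 60
python3 -m creep '[{"slide":[0,0,-0.5],"angular":[0,0,0],"claw":-1},{"slide":[0,0,-1.5],"angular":[0,0,0],"claw":-1},{"slide":[0,0,-3],"angular":[0,0,0],"claw":-1},{"slide":[0,0,-3],"angular":[0,0,0],"claw":-1},{"slide":[0,0,-3],"angular":[0,0,0],"claw":-1},{"slide":[0,0,-3],"angular":[0,0,0],"claw":-1},{"slide":[0,0,-3],"angular":[0,0,0],"claw":-1},{"slide":[0,0,-3],"angular":[0,0,0],"claw":-1},{"slide":[0,0,-2],"angular":[0,0,0],"claw":-1},{"slide":[0,0,-1],"angular":[0,0,0],"claw":-1}]' 60
python3 -m creep '[{"slide":[0,0,0],"angular":[0,0,0],"claw":-1},{"slide":[0,0,0],"angular":[0,0,0],"claw":-1}]' >/dev/null
python3 go.py .493 -.3588 .245
```

```text
t: 45.28
tcp_pos: [0.1703, -0.4201, 0.0191]
tool_rot: [0.998, -0.063, -0.0, -0.0]
force: [-0.3, -0.1, -2.9]
finger_gap: 0.249
gripper_force: 59.0
t: 46.12
tcp_pos: [0.1706, -0.421, 0.2525]
tool_rot: [0.998, -0.063, 0.001, 0.003]
force: [0.5, -1.5, -3.5]
finger_gap: 0.246
gripper_force: 59.4
46.28 [ 0.1703 -0.4197  0.2496] [[0.992, -0.126, 0.0], [-0.126, -0.992, -0.001], [0.0, 0.001, -1.0]] [-0.5  0.2 -2.6] 0.248 59.4
slide cm [ 31.25 -10.1    0.46] dist 32.8 yaw y -97.2
```

```bash
python3 -m creep '[{"slide":[1.5,-0.5,0],"angular":[0,0,0],"claw":-1},{"slide":[3,-1,0],"angular":[0,0,0],"claw":-1},{"slide":[3.2,-1,0],"angular":[0,0,0],"claw":-1},{"slide":[3.2,-1,0],"angular":[0,0,0],"claw":-1},{"slide":[3.2,-1,0],"angular":[0,0,0],"claw":-1},{"slide":[3.2,-1,0],"angular":[0,0,0],"claw":-1},{"slide":[3.2,-1,0],"angular":[0,0,0],"claw":-1},{"slide":[3.2,-1,0],"angular":[0,0,0],"claw":-1},{"slide":[3,-1,0],"angular":[0,0,0],"claw":-1},{"slide":[2.5,-1,0],"angular":[0,0,0],"claw":-1}]' 60 >/dev/null
python3 -m creep '[{"slide":[1.5,-0.5,0],"angular":[0,0,-0.021],"claw":-1},{"slide":[0.5,0,0],"angular":[0,0,-0.021],"claw":-1},{"slide":[0,0,0],"angular":[0,0,0],"claw":-1},{"slide":[0,0,0],"angular":[0,0,0],"claw":-1},{"slide":[0,0,0],"angular":[0,0,0],"claw":-1},{"slide":[0,0,0],"angular":[0,0,0],"claw":-1}]' >/dev/null
python3 go.py .493 -.3588 .18
```

```text
47.62 [ 0.491  -0.3605  0.249 ] [[0.996, -0.086, -0.001], [-0.086, -0.996, 0.001], [-0.001, -0.001, -1.0]] [ 0.  -0.2 -2.4] 0.25 59.3
slide cm [ 0.19 -0.18  6.9 ] dist 6.9 yaw y -94.9
```

```bash
python3 -m creep '[{"slide":[0.2,-0.2,1],"angular":[0,0,0],"claw":-1},{"slide":[0,0,2],"angular":[0,0,0],"claw":-1},{"slide":[0,0,2],"angular":[0,0,0],"claw":-1},{"slide":[0,0,1.5],"angular":[0,0,0],"claw":-1},{"slide":[0,0,0.7],"angular":[0,0,0],"claw":-1},{"slide":[0,0,0],"angular":[0,0,0],"claw":-1},{"slide":[0,0,0],"angular":[0,0,0],"claw":-1},{"slide":[0,0,0],"angular":[0,0,0],"claw":-1}]' 60
python3 go.py .493 -.3588 .16
```

```text
t: 48.28
tcp_pos: [0.4952, -0.3591, 0.1783]
tool_rot: [0.999, -0.042, 0.001, 0.001]
force: [0.7, -0.2, -2.0]
finger_gap: 0.247
gripper_force: 59.2
48.28 [ 0.4952 -0.3591  0.1783] [[0.996, -0.084, 0.002], [-0.084, -0.996, -0.002], [0.002, 0.001, -1.0]] [ 0.7 -0.2 -2. ] 0.247 59.2
slide cm [-0.22 -0.01  1.83] dist 1.8 yaw y -94.8
```

```bash
python3 -m creep '[{"slide":[-0.2,0,0.4],"angular":[0,0,0],"claw":-1},{"slide":[0,0,0.4],"angular":[0,0,0],"claw":-1},{"slide":[0,0,0.4],"angular":[0,0,0],"claw":-1},{"slide":[0,0,0.4],"angular":[0,0,0],"claw":-1},{"slide":[0,0,0],"angular":[0,0,0],"claw":-1},{"slide":[0,0,0.2],"angular":[0,0,0],"claw":-1},{"slide":[0,0,0.1],"angular":[0,0,0],"claw":-1},{"slide":[0,0,0],"angular":[0,0,0],"claw":-1},{"slide":[0,0,0],"angular":[0,0,0],"claw":-1}]' 60
python3 go.py .493 -.3588 .159
```

```text
t: 49.03
tcp_pos: [0.4928, -0.3583, 0.1591]
tool_rot: [0.999, -0.042, 0.0, 0.0]
force: [-1.1, 1.3, 2.7]
finger_gap: 0.25
gripper_force: 60.2
49.03 [ 0.4928 -0.3583  0.1591] [[0.996, -0.084, 0.001], [-0.084, -0.996, -0.001], [0.001, 0.0, -1.0]] [-1.1  1.3  2.7] 0.25 60.2
slide cm [0.02 0.05 0.01] dist 0.1 yaw y -94.8
```

In contact at the expected height. Release, lift, and move clear to look.

```bash
python3 -m creep '[{"slide":[0,0,0],"angular":[0,0,0],"claw":0},{"slide":[0,0,0],"angular":[0,0,0],"claw":1},{"slide":[0,0,0],"angular":[0,0,0],"claw":1},{"slide":[0,0,0],"angular":[0,0,0],"claw":1},{"slide":[0,0,-2],"angular":[0,0,0],"claw":1},{"slide":[0,0,-4],"angular":[0,0,0],"claw":1},{"slide":[0,0,-4],"angular":[0,0,0],"claw":1},{"slide":[0,-3.5,0],"angular":[0,0,0],"claw":1},{"slide":[0,-3.5,0],"angular":[0,0,0],"claw":1},{"slide":[0,-3.5,0],"angular":[0,0,0],"claw":1}]' >/dev/null
python3 -m creep '[{"slide":[0,-3.5,0],"angular":[0,0,0],"claw":1},{"slide":[0,-3.5,0],"angular":[0,0,0],"claw":1},{"slide":[0,-3.5,0],"angular":[0,0,0],"claw":1},{"slide":[0,-3.5,0],"angular":[0,0,0],"claw":1},{"slide":[0,-3.5,0],"angular":[0,0,0],"claw":1},{"slide":[0,-3.5,0],"angular":[0,0,0],"claw":1},{"slide":[0,-3.5,0],"angular":[0,0,0],"claw":1},{"slide":[0,-3.5,0],"angular":[0,0,0],"claw":1},{"slide":[0,-3.5,0],"angular":[0,0,0],"claw":1},{"slide":[0,0,0],"angular":[0,0,0],"claw":1}]'
python3 - <<'E'
from h import *
a=viewer.snapshot("top")[180:280,200:460]; b=viewer.snapshot("side")[140:310,190:450]
f=lambda i,k:cv2.resize(i,None,fx=k,fy=k,interpolation=cv2.INTER_CUBIC)
cv2.imwrite("pics/fin.png",np.vstack([f(a,2.2/.78*.78),f(b,2.2*.78/.78)])[:600])
cv2.imwrite("pics/lid.png",f(a[:,175:],6))
E
```

```text
t: 50.7
tcp_pos: [0.5277, 0.0659, 0.2584]
tool_rot: [0.999, -0.039, 0.0, -0.001]
force: [0.3, -0.7, -0.2]
finger_gap: 1.001
gripper_force: 0.0
```

View pics/fin.png

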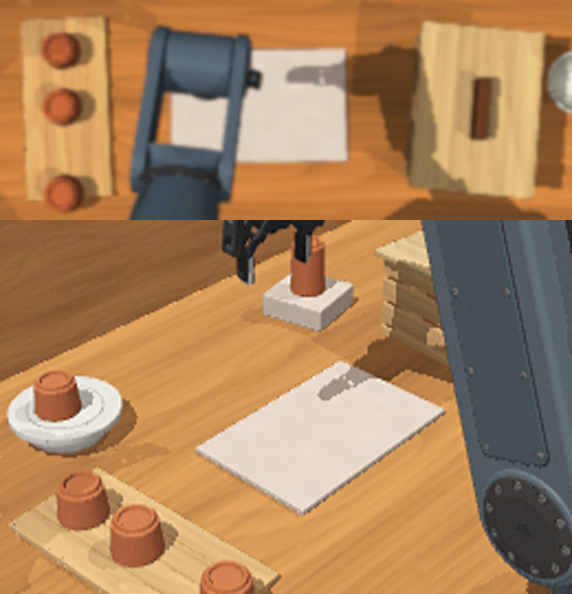

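View pics/lid.png

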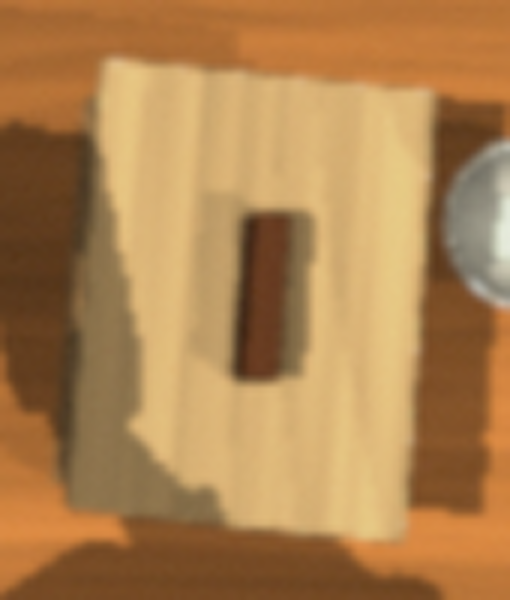

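The cover sits with corners at lid crop (105,58), (435,90), (407,540), (70,508). The near squat has been knocked toward the board's end: it is now at (63,193) in the upper panel. I'll measure both.

Run:
```python
from go import *
P=np.array([world("top",374.5+x/6,179.5+y/6,.15)[:2] for x,y in[(105,58),(435,90),(407,540),(70,508)]]); d=(P[0]+P[1]-P[2]-P[3])/2; e=(P[0]+P[3]-P[1]-P[2])/2
print("cover",P.mean(0).round(4),np.linalg.norm(d).round(4),np.linalg.norm(e).round(4),np.degrees(np.arctan2(d[1],d[0])).round(2),(np.degrees(np.arctan2(e[1],e[0]))-90).round(2))
for r in cups(viewer.snapshot("top"),200,185,250,290): print(r,fitcup("top",*r[1],*SQ,.012))
go(.39,.337,.15)
im=crop("side","side4.png",180,230,150,110,5)
```

```text
cover [ 0.4926 -0.3561] 0.2683 0.1986 -4.64 -4.75
([220, 196, 15, 14, 167], [227.2, 202.4]) (array([0.59036758, 0.35275816]), 251.23562876495998)
([220, 221, 16, 15, 166], [227.8, 228.2]) (array([0.49020174, 0.34700327]), 252.26426755799912)
([221, 261, 16, 14, 178], [228.5, 267.7]) (array([0.33920495, 0.33893175]), 260.27991518797353)
slide cm [-16.04 -26.44  10.81] dist 32.8 yaw y -94.7
```

View pics/side4.png

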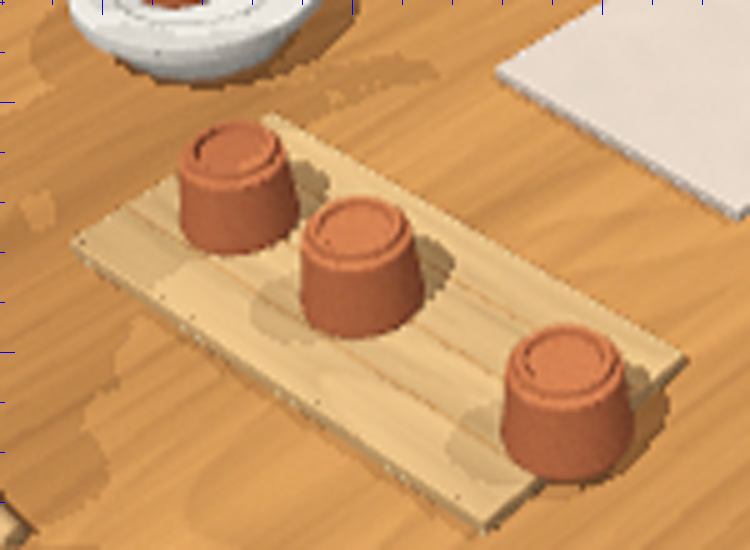

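Cover: centred within 2.5 mm of the crate with matching yaw. The near squat stands upright but overhangs the board's end at (0.339,0.339), so I'll move it back in by 5 cm.

```bash
python3 -m creep '[{"slide":[-2.2,-2.5,0.5],"angular":[0,0,0],"claw":1},{"slide":[-2.2,-2.5,1],"angular":[0,0,0],"claw":1},{"slide":[-2.2,-2.5,1],"angular":[0,0,0],"claw":1},{"slide":[-2.2,-2.5,1],"angular":[0,0,0],"claw":1},{"slide":[-2.2,-2.5,1],"angular":[0,0,0],"claw":1},{"slide":[-2.2,-2.5,1],"angular":[0,0,0],"claw":1},{"slide":[-2.2,-2.5,1],"angular":[0,0,0],"claw":1},{"slide":[-2.2,-2.5,1],"angular":[0,0,0],"claw":1},{"slide":[-2.2,-2.5,1],"angular":[0,0,0],"claw":1},{"slide":[-1.3,-2.5,1],"angular":[0,0,0],"claw":1}]' >/dev/null
python3 -m creep '[{"slide":[0,-1.2,1],"angular":[0,0,0],"claw":1},{"slide":[0,0,0],"angular":[0,0,0],"claw":1},{"slide":[0,0,0],"angular":[0,0,0],"claw":1},{"slide":[0,0,0],"angular":[0,0,0],"claw":1}]' >/dev/null
python3 - <<'E'
from go import *
st();go(.339,.339,.0205)
for r in cups(viewer.snapshot("side"),200,245,340,335): print(r)
E
```

```text
52.07 [0.3407 0.3379 0.1535] [[0.996, -0.086, 0.0], [-0.086, -0.996, -0.0], [0.0, 0.0, -1.0]] [-0.2 -0.5 -0.6] 1.004 0.0
slide cm [-0.18 -0.1  13.3 ] dist 13.3 yaw y -94.9
([230, 262, 10, 18, 76], [234.9, 270.8])
([255, 278, 10, 18, 66], [260.6, 286.5])
([298, 304, 8, 20, 66], [302.2, 314.4])
```

```bash
python3 -m creep '[{"slide":[-0.1,-0.1,3],"angular":[0,0,0],"claw":1},{"slide":[0,0,3.5],"angular":[0,0,0],"claw":1},{"slide":[0,0,3],"angular":[0,0,0],"claw":1},{"slide":[0,0,2],"angular":[0,0,0],"claw":1},{"slide":[0,0,1.1],"angular":[0,0,0],"claw":1},{"slide":[0,0,0.5],"angular":[0,0,0],"claw":1},{"slide":[0,0,0],"angular":[0,0,0],"claw":1},{"slide":[0,0,0],"angular":[0,0,0],"claw":0.4},{"slide":[0,0,0],"angular":[0,0,0],"claw":-0.3},{"slide":[0,0,0],"angular":[0,0,0],"claw":-0.4}]' 50
python3 -m creep '[{"slide":[0,0,0],"angular":[0,0,0],"claw":-0.4},{"slide":[0,0,0],"angular":[0,0,0],"claw":-0.4},{"slide":[0,0,0],"angular":[0,0,0],"claw":-0.4}]' 50
python3 go.py .391 .339 .05
```

```text
t: 52.95
tcp_pos: [0.3395, 0.34, 0.0241]
tool_rot: [0.999, -0.042, 0.001, -0.0]
force: [-0.4, -3.1, 4.7]
finger_gap: 0.701
gripper_force: 52.9
t: 53.2
tcp_pos: [0.3394, 0.34, 0.0241]
tool_rot: [0.999, -0.042, 0.001, -0.0]
force: [-0.8, -3.3, 6.2]
finger_gap: 0.701
gripper_force: 53.0
53.2 [0.3394 0.34   0.0241] [[0.996, -0.084, 0.002], [-0.084, -0.996, 0.001], [0.002, -0.001, -1.0]] [-0.8 -3.3  6.2] 0.701 53.0
slide cm [ 5.15 -0.33 -2.58] dist 5.8 yaw y -94.8
```

```bash
python3 -m creep '[{"slide":[0,0,-1],"angular":[0,0,0],"claw":-0.4},{"slide":[0,0,-1],"angular":[0,0,0],"claw":-0.4},{"slide":[1,-0.1,0],"angular":[0,0,0],"claw":-0.4},{"slide":[1.5,-0.1,0],"angular":[0,0,0],"claw":-0.4},{"slide":[1.5,-0.1,0],"angular":[0,0,0],"claw":-0.4},{"slide":[1.1,0,0],"angular":[0,0,0],"claw":-0.4},{"slide":[0,0,0],"angular":[0,0,0],"claw":-0.4},{"slide":[0,0,0],"angular":[0,0,0],"claw":-0.4},{"slide":[0,0,0],"angular":[0,0,0],"claw":-0.4},{"slide":[0,0,0],"angular":[0,0,0],"claw":-0.4}]' 50
python3 go.py .391 .339 .024
```

```text
t: 54.03
tcp_pos: [0.3886, 0.3385, 0.0421]
tool_rot: [0.999, -0.042, -0.001, 0.001]
force: [-1.2, -0.4, -1.8]
finger_gap: 0.694
gripper_force: 55.1
54.03 [0.3886 0.3385 0.0421] [[0.996, -0.084, -0.002], [-0.084, -0.996, -0.001], [-0.002, 0.001, -1.0]] [-1.2 -0.4 -1.8] 0.694 55.1
slide cm [ 0.24 -0.07  1.81] dist 1.8 yaw y -94.8
```

```bash
python3 -m creep '[{"slide":[0,0,0.5],"angular":[0,0,0],"claw":-0.4},{"slide":[0,0,0.5],"angular":[0,0,0],"claw":-0.4},{"slide":[0,0,0.4],"angular":[0,0,0],"claw":-0.4},{"slide":[0,0,0.3],"angular":[0,0,0],"claw":-0.4},{"slide":[0,0,0],"angular":[0,0,0],"claw":-0.4},{"slide":[0,0,0.1],"angular":[0,0,0],"claw":-0.4},{"slide":[0,0,0],"angular":[0,0,0],"claw":-0.4},{"slide":[0,0,0],"angular":[0,0,0],"claw":-0.4}]' 50
python3 -m creep '[{"slide":[0,0,0],"angular":[0,0,0],"claw":0.5},{"slide":[0,0,0],"angular":[0,0,0],"claw":1},{"slide":[0,0,0],"angular":[0,0,0],"claw":1},{"slide":[0,0,0],"angular":[0,0,0],"claw":1},{"slide":[0,0,-1],"angular":[0,0,0],"claw":1},{"slide":[0,0,-3],"angular":[0,0,0],"claw":1},{"slide":[0,0,-4],"angular":[0,0,0],"claw":1},{"slide":[0,0,-4],"angular":[0,0,0],"claw":1},{"slide":[0,0,-4],"angular":[0,0,0],"claw":1},{"slide":[0,0,-4],"angular":[0,0,0],"claw":1}]' 50
python3 -m creep '[{"slide":[1,3.5,0],"angular":[0,0,0],"claw":1},{"slide":[1,3.5,0],"angular":[0,0,0],"claw":1},{"slide":[1,3.5,0],"angular":[0,0,0],"claw":1},{"slide":[1,3.5,0],"angular":[0,0,0],"claw":1},{"slide":[1,3.5,0],"angular":[0,0,0],"claw":1},{"slide":[1,3.5,0],"angular":[0,0,0],"claw":1},{"slide":[1,3.5,0],"angular":[0,0,0],"claw":1},{"slide":[1,3.5,0],"angular":[0,0,0],"claw":1},{"slide":[0,0,0],"angular":[0,0,0],"claw":1},{"slide":[0,0,0],"angular":[0,0,0],"claw":1}]' >/dev/null
python3 - <<'E'
from go import *
st()
for r in cups(viewer.snapshot("top"),200,185,250,290): print(r,fitcup("top",*r[1],*SQ,.012))
for r in cups(viewer.snapshot("side"),200,245,340,335): print(r)
E
```

```text
t: 54.7
tcp_pos: [0.39, 0.3389, 0.0243]
tool_rot: [0.999, -0.042, 0.0, -0.0]
force: [-0.4, -1.4, -1.5]
finger_gap: 0.7
gripper_force: 55.1
t: 55.53
tcp_pos: [0.3893, 0.3386, 0.227]
tool_rot: [0.999, -0.042, 0.0, -0.0]
force: [0.1, 0.8, -1.4]
finger_gap: 0.996
gripper_force: 0.0
56.37 [0.4465 0.0514 0.225 ] [[0.996, -0.089, 0.001], [-0.089, -0.996, 0.0], [0.001, -0.0, -1.0]] [-0.4  1.  -0.3] 1.0 0.0
([220, 196, 16, 14, 161], [227.2, 202.3]) (array([0.59075822, 0.35277147]), 251.23471094795968)
([221, 222, 15, 14, 161], [227.8, 228.2]) (array([0.49020174, 0.34700327]), 252.26426755799912)
([221, 247, 16, 15, 172], [228.2, 254.1]) (array([0.39085088, 0.34195342]), 256.6514308289625)
([228, 258, 12, 22, 116], [234.0, 270.3])
([253, 278, 12, 18, 81], [259.4, 287.1])
([282, 295, 10, 20, 66], [287.5, 305.6])
```

All three squats stand well inside the board, and the cover closes the crate. Handing in.

```bash
python3 -c "
from station import ticket; print(ticket.sign_off())"
```

```text
the job is handed in; nothing more can be done
None
```

The job is handed in: the three squat cups stand rim down on the ware board, the three tall cups are in the crate, and the cover is back on square, about 2.5 mm off centre. One squat was knocked to the end of the board during the run, so after the cover was on I lifted it back into place.

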